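Sort pipe fittings by colour into the copper tray and the tilting bin

TASK

First take the black spring clamp out of the orange tray and lay it on the cork mat. Then sort the mixed fittings in the blue tray by colour: every copper tee goes into the orange tray and every dull grey zinc reducer into the grey tilting bin while that is still tipped forward, but leave the shiny chrome end cap in the blue tray. When all of them are sorted, push the tilting bin back fully home, upright; leave the tape roll, the wrench and the screwdriver where they lie.

Things in the scene. Friction and masses are not known exactly. Their poses are not given: they have to be found in the camera images.
- mixed_tray: open blue plastic tray with the mixed fittings, fixed, 230 (its x) by 300 (its y) by 26 mm high, walls and floor 5 mm. Origin: centre of its underside, z up.
- copper_tray: open orange plastic tray for copper, fixed, 190 (its x) by 170 (its y) by 45 mm high, walls and floor 5 mm. Origin: centre of its underside, z up. It stands to the left or the right of the blue tray.
- clamp_mat: cork mat, fixed, 120 (its x) by 220 (its y) by 4 mm thick, beyond the blue tray. Origin: centre of its underside.
- bracket: dark steel bracket, fixed, that carries the grey tilting bin; base 130 (its x) by 196 mm (its y), 6 mm thick; side cheeks 80 mm high; back plate 120 mm high at its x = +67 mm. Its -x axis is the side to which the bin tips (towards the robot). Origin: centre of its underside. The bin's pivot axis runs along its y axis through x = -15 mm, z = 55 mm. It stands on the side opposite to the orange tray.
- tiltbin (a joint): tilt of the grey bin in rad: 0 = fully home (upright against the back plate), positive = mouth tipped forward to the bracket's -x, at most 0.58. A stiff pivot: it stays where it is left; about 5 to 10 N at the front rim moves it. Home, its rim is 130 mm above the table.
- tiltbin_in (a point): centre of the inner floor of the grey plastic tilting bin; the axes turn with the bin (z out of its mouth, x to its back wall, y along its width). Inside it is 112 mm (x) by 162 mm (y) and 91 mm deep; walls and floor 4 mm.
- tiltbin_rim (a point): middle of the top edge of the tilting bin's front wall; axes as the bin's.
- clamp: black nylon spring clamp lying flat, 90 g, 150 mm long along its x axis (orange jaw tips to +x, -75 to +75), 24 mm thick. Origin in the middle of its spring block, which is 34 mm (x) by 40 mm (y) and is the place to grip, across y, but the arms beside it make it 46 mm wide there. Lying, its origin is 12 mm above the surface.
- tee1: copper pipe tee, copper-coloured, 140 g. Origin on the crossing of its pipe axes. Straight run along its x axis, 80 mm long (-40 to +40); the branch runs along its +y axis to 45 mm. Pipes 24 mm across, 28 mm over the sockets (the last 18 mm of each end); lying flat its origin is 14 mm above the surface. May be absent.
- tee2: copper pipe tee, copper-coloured, 140 g. Origin on the crossing of its pipe axes. Straight run along its x axis, 80 mm long (-40 to +40); the branch runs along its +y axis to 45 mm. Pipes 24 mm across, 28 mm over the sockets (the last 18 mm of each end); lying flat its origin is 14 mm above the surface. May be absent.
- reducer1: zinc reducer bushing, dull grey, 150 g, 70 mm long. Origin in the middle of its length and thickness; long axis is its x. Middle 30 mm is a square block 36 by 36 mm (faces across its y and z); from +15 to +35 mm a 32 mm round threaded end, from -15 to -35 mm a 24 mm round end. Lying, its origin is 18 mm above the surface. May be absent.
- reducer2: zinc reducer bushing, dull grey, 150 g, 70 mm long. Origin in the middle of its length and thickness; long axis is its x. Middle 30 mm is a square block 36 by 36 mm (faces across its y and z); from +15 to +35 mm a 32 mm round threaded end, from -15 to -35 mm a 24 mm round end. Lying, its origin is 18 mm above the surface. May be absent.
- reducer3: zinc reducer bushing, dull grey, 150 g, 70 mm long. Origin in the middle of its length and thickness; long axis is its x. Middle 30 mm is a square block 36 by 36 mm (faces across its y and z); from +15 to +35 mm a 32 mm round threaded end, from -15 to -35 mm a 24 mm round end. Lying, its origin is 18 mm above the surface. May be absent.
- end_cap: shiny chrome end cap with a domed top, 42 mm across the foot, 60 mm tall, standing. Origin: centre of its foot. Stays in the blue tray.
- tape: roll of white thread tape lying flat, 90 mm across, 19 mm high; a bystander. Origin: centre of its underside.
- wrench: steel wrench 190 mm long along its x axis, lying flat; a bystander.
- driver: screwdriver 190 mm long along its x axis, lying flat; a bystander.

How it is judged:
By the outcome, as a careful person would: the job done as asked, in the order asked, and still so for the second after the job is handed in, with the robot touching nothing.
Of tee1, tee2, reducer1, reducer2, reducer3 only 4 to 5 are there at a start; the rules pass over those that are not, and their reading is None.
At some moment in a run one of tee1, tee2, reducer1, reducer2, reducer3 may be knocked a few centimetres aside while the robot is not near it.
Once in a run the grip may slacken for a moment while it holds something.
It also fails if it takes over 200 s, if anything falls off the work surface, if the arm or the gripper's body presses on something with over 40 N, if the wrist force passes 120 N, or if a joint passes its speed limit or range.

ROBOT

A 6-joint arm with a two-finger parallel gripper is mounted at the origin on the work surface. World frame = base frame: x ahead of the robot, y to its left, z up, the work surface at z = 0. Lengths are in m, angles in rad, forces in N, time in s.
With the tool pointing down it reaches from about 0.375 to 0.975 m from the base axis. Payload 3.8 kg.
Tool frame: the origin (TCP) lies midway between the tips of the shut fingers; the grasp point (between the pads) lies 19 mm behind it; y points along the fingers, z is the direction in which the jaws open and shut, and the axes are right-handed (so a half turn about y gives the same grasp; the last joint's range is limited). The gripper opens to 85 mm and grips with 20 to 120 N. Pads are 22 mm wide; open, the fingers measure 114 mm over their backs; the gripper's body (76 mm by 85 mm) begins 54 mm behind the grasp point. The pads swing forward as they close: fully open they stand 13 mm farther back than shut.
Start: joints at [1.282, 0.264, 1.604, -0, 1.274, -0.037], TCP at [0.168, 0.654, 0.231] pointing down, gripper open.
Joint ranges: [-2.63, 2.63], [-0.94, 2.18], [0.31, 2.57], [-1.31, 4.45], [0, 2.66], [-2.55, 2.55]. Speed limits (rad/s): [2.57, 2.57, 3.14, 3.14, 3.14, 3.14].

INTERFACE

Orientations are given as a 3x3 rotation matrix whose columns are the frame's x, y, z axes.
In Python, from cell import bot, eyes, outline_of gives the robot as it stands.
- The arm moves only by the tool apply_moves, never from a script. Its argument "plan" is a list of rows, each an object with "linear": the shift along the tool's x, y, z in mm, a list of three; "rot": the turn, a rotation vector about the tool's x, y, z in degrees, a list of three. In form: [{"linear": [tx, ty, tz], "rot": [wx, wy, wz]}, ...]. A call has 1 to 12 rows; each row shifts and turns the commanded pose from where the row before left it, along the tool's axes as they then stand; what a row does not reach is not made up. A row lasts 1/8 s, in which the tool goes at most 62.5 mm and 10.7 degrees, less where a joint would pass 70% of its speed; a pose out of reach is approached as far as the arm can. A call is refused whole if a number of a shift passes 62.5 or a number of a turn 10.7, either way. A call with a gripper value outside its range is refused whole. "hand" is the opening, from 0 (shut) to 1 (fully open), set as the call begins (left out, the last holds). The fingers move at their own pace and stop on an object; "force" is the grip in N (left out, the last holds). Time passes only in rows, so rows that do not move let the fingers close. It gives the time, the measured TCP pose, the force and the opening at its end, in the units of the state.
- bot.sense(): the state, without advancing time (a new reading comes with each control period).
- eyes.snapshot(name): name is "side" or "top" or "wrist"; returns the picture (420x560x3 uint8, blue, green, red); there is no depth.
- eyes.camera_info(name): a dict with "fov_y" (degrees; the focal length in pixels is half the picture's height over the tangent of half this angle, whatever the lens; pixels are square), "cx", "cy" (the principal point, pixels), "pose" (4x4, takes a point from camera to world coordinates). Camera axes: x right, y down, z forward; pixel columns grow to the right and rows downward; lengths in m; the calibration is good to about 2 mm. A picture is of the moment at which its call begins: read the wrist's pose just before it. camera_info takes no time and is no camera call; for the wrist camera it gives the pose at the moment of the call.
- bot.job_done(): hands the job in, once; it reports no verdict.
Trained networks look in the newest picture that a camera, given by its name, has taken for a name from the list of things; names that differ only in an ending like _2 or _b are one class to them, and where a whole thing is asked for, a point or a joint stands for the part that bears it (a point fixed in the world has none). Each returns a list of dicts, best first, with "conf" (0 to 1); they miss things now and then, are a little off and sometimes report something else, mostly with a low value. They report only what shows in the picture. A call takes as long as a camera call.
- outline_of(camera, query): "mask" (420x560 bool, what is visible of it) and "box" ([left, top, width, height] in pixels, round what is visible of it).
The state is a dict: "time_s": time; "joints": joint angles; "qvel": joint speeds; "tau": joint torques, N m; "tcp_pos": TCP position; "ee_rot": TCP orientation; "wrist_force": force on the tool from outside, world axes, zero at the start; "wrist_torque": the same for the moment, N m; "gripper_width": opening from 0.0 (shut) to 1.0 (fully open).
Only numpy, scipy, OpenCV 4.12 (cv2) and the standard library are available. Lean on these libraries where they do the work, as an engineer would, in place of code of your own. Each camera call takes 0.05 s, during which the arm holds its last target.

## Working session

There is one attempt and no reset: what is moved stays moved. The work goes in short steps, Python scripts to look and compute and a tool call to move; the robot and the scene stay as the last step left them, time stands still between calls to the robot, and variables do not carry over. Pictures are saved under pics/ and viewed, and the job is handed in when it is done.

Besides the shell and the picture viewer there is one more tool, called after ">>>" as name(argument=value, ...), one argument or row to a line, values as JSON. apply_moves: Moves the arm, as the interface text tells. Its arguments: {"type":"object","properties":{"plan":{"type":"array","items":{"type":"object","properties":{"linear":{"type":"array","items":{"type":"number"}},"rot":{"type":"array","items":{"type":"number"}}}}},"hand":{"type":"number"},"force":{"type":"number"}},"required":["plan"]}

```bash
ls; mkdir -p pics; python3 - <<'E'
from cell import bot,eyes,outline_of
import cv2,numpy as np
s=bot.sense();print(s)
for n in("top","side","wrist"):
    i=eyes.camera_info(n);print(n,i)
    cv2.imwrite(f"pics/{n}0.png",eyes.snapshot(n))
E
```

```text
pics
{'time_s': 0.0, 'joints': array([ 1.28210842e+00,  2.64779384e-01,  1.60538110e+00,  4.26364955e-06,
        1.27365854e+00, -3.68951349e-02]), 'qvel': array([-0.00020619, -0.00015865,  0.00215456,  0.00123366, -0.00027866,
       -0.00016549]), 'tau': array([-1.01126821e-03, -5.15107656e+01, -3.67319870e+01, -8.86894509e-05,
        1.31132256e-02,  1.51192296e-05]), 'tcp_pos': array([0.16796182, 0.65302482, 0.22994049]), 'ee_rot': array([[ 9.68466988e-01, -6.37741819e-04,  2.49141099e-01],
       [-2.49141900e-01, -2.13307167e-03,  9.68464642e-01],
       [-8.61945813e-05, -9.99997522e-01, -2.22469771e-03]]), 'wrist_force': array([0.48178338, 0.0273837 , 0.0066797 ]), 'wrist_torque': array([-0.03238165,  0.0334546 , -0.01832411]), 'gripper_width': 1.0044009495108506}
top {'fov_y': 50.38787665876498, 'cx': 281.960685187615, 'cy': 208.8487590113526, 'pose': array([[ 0.01048823, -0.98636735,  0.16422378,  0.35080552],
       [-0.99991384, -0.00904902,  0.00950943, -0.01247022],
       [-0.00789372, -0.16430937, -0.98637727,  1.10258099],
       [ 0.        ,  0.        ,  0.        ,  1.        ]])}
side {'fov_y': 51.08992772987363, 'cx': 280.22432346589466, 'cy': 208.72560432706138, 'pose': array([[ 9.94772759e-01, -5.24814779e-02,  8.75948209e-02,
         4.54267546e-01],
       [-1.02113441e-01, -5.10779128e-01,  8.53626105e-01,
        -8.78523843e-01],
       [-5.79533604e-05, -8.58108604e-01, -5.13468226e-01,
         6.28031842e-01],
       [ 0.00000000e+00,  0.00000000e+00,  0.00000000e+00,
         1.00000000e+00]])}
wrist {'fov_y': 64.6721461184049, 'cx': 275.124082750717, 'cy': 206.24900106100748, 'pose': array([[ 0.24968238,  0.92333525,  0.29173741,  0.09365245],
       [ 0.96832651, -0.23759024, -0.07677668,  0.6720976 ],
       [-0.00157665,  0.30166685, -0.9534121 ,  0.3722495 ],
       [ 0.        ,  0.        ,  0.        ,  1.        ]])}
```

View pics/top0.png

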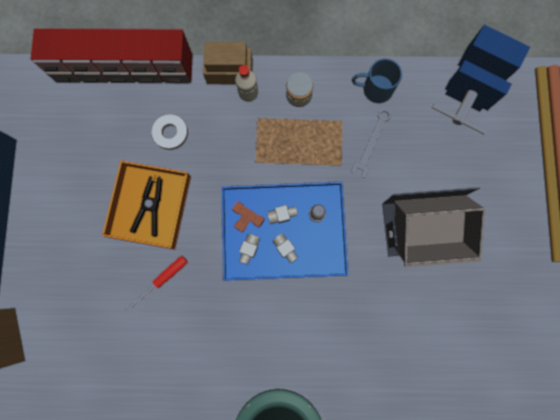

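View pics/side0.png

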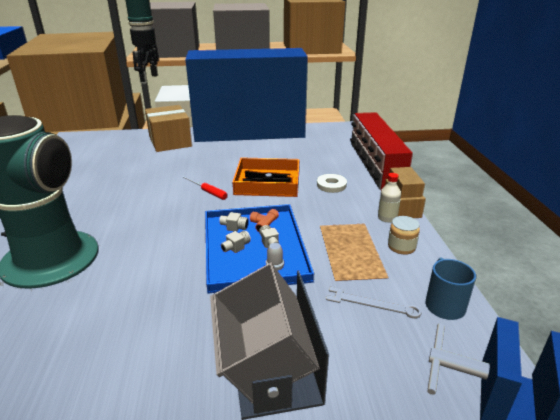

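View pics/wrist0.png

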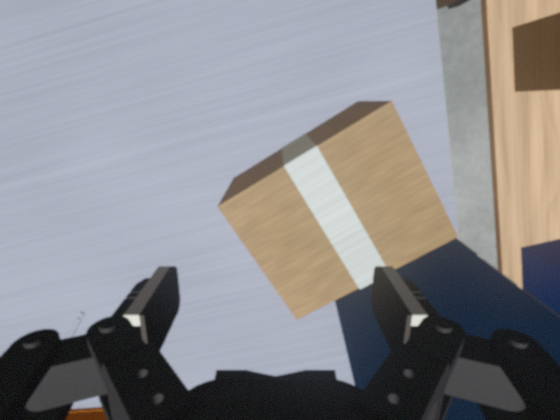

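```bash
cat > h.py <<'E'
from cell import bot,eyes,outline_of
import cv2,numpy as np
from scipy.optimize import minimize
from scipy.spatial.transform import Rotation as R
def K(i): 
    f=210/np.tan(np.radians(i["fov_y"]/2)); return f,i["cx"],i["cy"]
def proj(i,P):
    P=np.atleast_2d(P);T=np.linalg.inv(i["pose"]);q=P@T[:3,:3].T+T[:3,3];f,cx,cy=K(i)
    return np.c_[f*q[:,0]/q[:,2]+cx,f*q[:,1]/q[:,2]+cy]
def back(i,uv,z):
    f,cx,cy=K(i);uv=np.atleast_2d(uv).astype(float)
    d=np.c_[(uv[:,0]-cx)/f,(uv[:,1]-cy)/f,np.ones(len(uv))]@i["pose"][:3,:3].T
    o=i["pose"][:3,3];return o+d*((z-o[2])/d[:,2])[:,None]
def cyl(a,b,r,ax):
    t=np.linspace(0,2*np.pi,24,endpoint=False);out=[]
    for s in(a,b):
        c=np.zeros((24,3));c[:,ax]=s;o=[k for k in range(3) if k!=ax];c[:,o[0]]=r*np.cos(t);c[:,o[1]]=r*np.sin(t);out.append(c)
    return np.vstack(out)
def box(x0,x1,y0,y1,z0,z1):
    return np.array([[x,y,z] for x in(x0,x1) for y in(y0,y1) for z in(z0,z1)])
M={"tee":[cyl(-.04,.04,.012,0),cyl(-.04,-.022,.014,0),cyl(.022,.04,.014,0),cyl(0,.045,.012,1),cyl(.027,.045,.014,1)],
"reducer":[box(-.015,.015,-.018,.018,-.018,.018),cyl(.015,.035,.016,0),cyl(-.035,-.015,.012,0)],
"block":[box(-.017,.017,-.02,.02,-.012,.012)],
"mixed_tray":[box(-.115,.115,-.15,.15,0,.026)],"copper_tray":[box(-.095,.095,-.085,.085,0,.045)],
"clamp_mat":[box(-.06,.06,-.11,.11,0,.004)],"end_cap":[cyl(0,.04,.021,2),cyl(.05,.06,.01,2)],"tape":[cyl(0,.019,.045,2)]}
H={"tee":.014,"reducer":.018,"block":.012}
def render(i,name,p,z,S=4,win=None):
    m=np.zeros((420*S,560*S),np.uint8)
    c,s=np.cos(p[2]),np.sin(p[2])
    for q in M[name]:
        w=q@np.array([[c,s,0],[-s,c,0],[0,0,1]])+[p[0],p[1],z]
        uv=proj(i,w)
        h=cv2.convexHull((((uv+.5)*S*16).astype(np.int32)).reshape(-1,1,2))
        cv2.fillConvexPoly(m,h,255,shift=4)
    return m
def fit(i,name,mask,z,yaws=None,p0=None):
    S=3
    big=cv2.resize(mask.astype(np.uint8)*255,None,fx=S,fy=S,interpolation=cv2.INTER_LINEAR)>127
    v,u=np.nonzero(mask);c=back(i,[[u.mean(),v.mean()]],z)[0]
    if yaws is None: yaws=np.radians(np.arange(0,360,30))
    def cost(p):
        r=render(i,name,p,z,S)>0
        return 1-(r&big).sum()/max(1,(r|big).sum())
    best=None
    for y in yaws:
        st=np.array([c[0],c[1],y]) if p0 is None else np.array([p0[0],p0[1],y])
        rs=minimize(cost,st,method="Nelder-Mead",options=dict(initial_simplex=st+np.array([[0,0,0],[.008,0,0],[0,.008,0],[0,0,.3]]),maxiter=70,xatol=1e-4,fatol=1e-4))
        if best is None or rs.fun<best.fun:best=rs
    p=best.x.copy();p[2]=(p[2]+np.pi)%(2*np.pi)-np.pi
    return p,1-best.fun
def rows(plan_targets,step=45,deg=10,start=None):
    """targets: list of (x,y,z,yaw_deg of jaw axis z or None) tool down; prints rows"""
    s=bot.sense();p=s["tcp_pos"].copy() if start is None else np.array(start[:3]);Rm=s["ee_rot"].copy()
    out=[]
    for t in plan_targets:
        tp=np.array(t[:3])
        if t[3] is None: Rt=Rm
        else:
            a=np.radians(t[3]);zt=np.array([np.cos(a),np.sin(a),0])
            # pick the equivalent given
            Rt=np.c_[np.cross([0,0,-1],zt),[0,0,-1],zt]
        rv=(R.from_matrix(Rm.T@Rt)).as_rotvec(degrees=True)
        n=int(max(1,np.ceil(np.linalg.norm(tp-p)*1000/step),np.ceil(np.linalg.norm(rv)/deg)))
        d=np.round(rv/n,1)
        for k in range(n):
            w=p+(tp-p)/(n-k)
            l=np.round(Rm.T@(w-p)*1000,1)
            out.append((l.tolist(),d.tolist()));p=p+Rm@(l/1000);Rm=Rm@R.from_rotvec(d,degrees=True).as_matrix()
    for k in range(0,len(out),12):
        print("["+",".join('{"linear":%s,"rot":%s}'%(a,b) for a,b in out[k:k+12])+"]")
    print("end",p.round(4),"jaw",np.degrees(np.arctan2(Rm[1,2],Rm[0,2])).round(1))
E
cat > loc.py <<'E'
from h import *
import sys
cam=sys.argv[1];img=eyes.snapshot(cam);i=eyes.camera_info(cam)
cv2.imwrite(sys.argv[2],img)
for q in sys.argv[3:]:
    o=outline_of(cam,q)
    cls=q.rstrip("123")
    for d in o:
        if d["conf"]<.3: print(q,"low",round(d["conf"],2),d["box"]);continue
        k={"clamp":"block"}.get(cls,cls)
        if k=="block": print(q,d["conf"],d["box"]);np.save("clampmask.npy",d["mask"]);continue
        z=H.get(k,0)
        if k in H:
            z+=.005
        p,iou=fit(i,k,d["mask"],z)
        print(q,round(d["conf"],2),list(d["box"]),p[:2].round(4),np.degrees(p[2]).round(1),"iou",round(iou,3))
E
python3 loc.py top pics/t1.png mixed_tray copper_tray clamp_mat tee1 reducer1 end_cap tape clamp
```

```text
mixed_tray 0.56 [219.6, 180.9, 129.6, 102.0] [ 0.4798 -0.0043] 3.0 iou 0.816
mixed_tray 0.35 [394.7, 196.9, 88.1, 70.0] [ 0.5502 -0.3788] 96.0 iou 0.479
copper_tray 0.94 [102.7, 160.5, 86.6, 87.9] [0.5396 0.3306] 170.1 iou 0.807
copper_tray 0.46 [271.3, 234.9, 23.0, 28.2] [ 0.5164 -0.0374] -47.4 iou 0.067
clamp_mat 0.61 [255.6, 118.9, 87.9, 44.8] [ 0.7115 -0.0414] 178.6 iou 0.958
tee1 0.93 [234.9, 205.2, 33.3, 24.2] [0.5186 0.0819] 58.5 iou 0.809
reducer1 0.94 [268.9, 203.4, 27.1, 17.9] [ 0.5203 -0.0027] 107.4 iou 0.893
reducer1 0.8 [271.8, 235.1, 26.9, 25.7] [ 0.4346 -0.01  ] 36.5 iou 0.945
reducer1 0.7 [241.4, 233.6, 14.6, 29.0] [0.4332 0.0796] -20.2 iou 0.935
end_cap 0.53 [307.7, 205.3, 19.3, 17.7] [ 0.522  -0.0866] 6.2 iou 0.925
end_cap 0.37 [101.8, 162.3, 87.7, 88.0] [0.4787 0.4078] -82.1 iou 0.07
tape 0.63 [150.6, 114.5, 37.6, 32.2] [0.7317 0.2909] 9.5 iou 0.871
clamp 0.81 [130.4, 175.7, 30.9, 59.7]
```

```bash
python3 - <<'E'
from h import *
t=cv2.imread("pics/t1.png");s=eyes.snapshot("side");cv2.imwrite("pics/s1.png",s)
i=eyes.camera_info("top")
def ov(img,i,name,p,z,col):
    m=render(i,name,p,z,4);c,_=cv2.findContours(m,cv2.RETR_EXTERNAL,cv2.CHAIN_APPROX_NONE);return c
big=cv2.resize(t,None,fx=4,fy=4,interpolation=cv2.INTER_CUBIC)
for n,p,z in [("tee",(.5186,.0819,np.radians(58.5)),.019),("reducer",(.5203,-.0027,np.radians(107.4)),.023),("reducer",(.4346,-.01,np.radians(36.5)),.023),("reducer",(.4332,.0796,np.radians(-20.2)),.023),("end_cap",(.522,-.0866,0),.005),("mixed_tray",(.4798,-.0043,np.radians(3)),0)]:
    cv2.drawContours(big,ov(t,i,n,p,z,0),-1,(0,255,0),1)
cv2.imwrite("pics/c1.png",big[170*4:290*4,205*4:365*4])
cv2.imwrite("pics/c2.png",big[170*4:290*4,360*4:520*4])
cv2.imwrite("pics/c3.png",cv2.resize(s[255:420,195:345],None,fx=3.6,fy=3.6,interpolation=cv2.INTER_CUBIC))
cv2.imwrite("pics/c4.png",cv2.resize(t[150:260,95:200],None,fx=5,fy=5,interpolation=cv2.INTER_CUBIC))
E
```

```text
(no output)
```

View pics/c1.png

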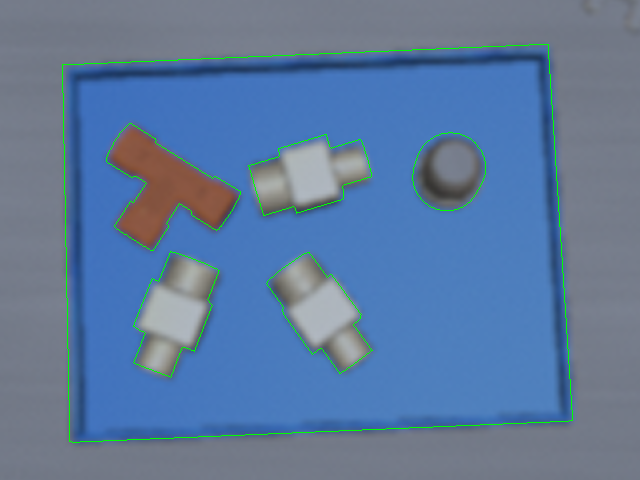

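View pics/c2.png

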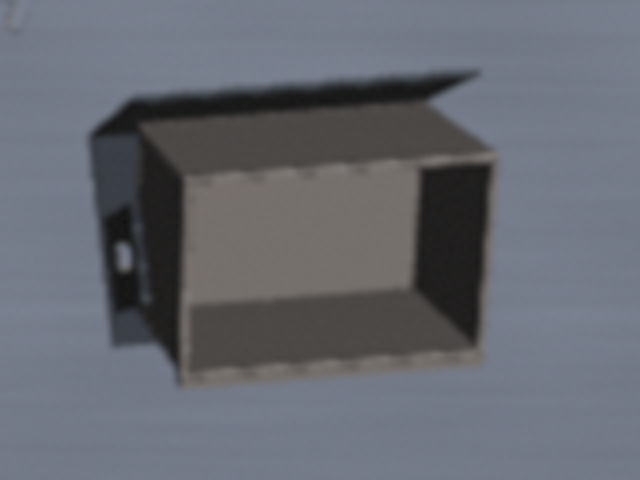

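View pics/c3.png

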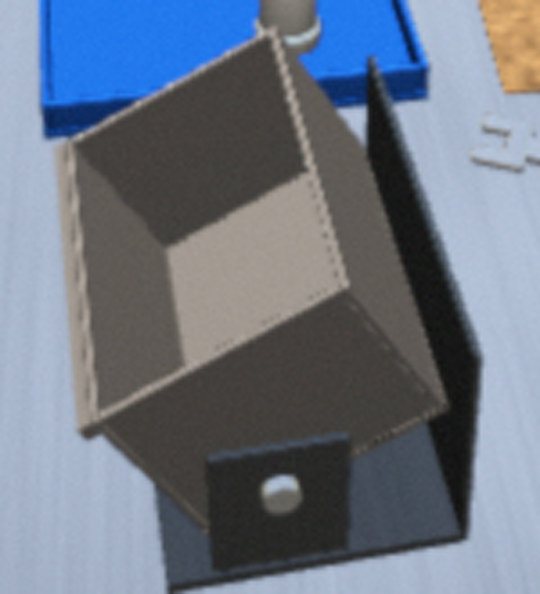

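View pics/c4.png

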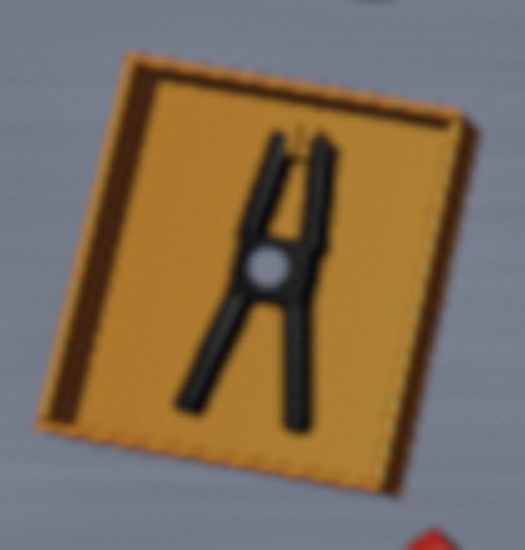

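```bash
cat >> h.py <<'E'
def binpt(par,loc):
    """loc: home-frame bracket coords; par x,y,yaw,tilt"""
    q=np.array(loc,float).copy();c,s=np.cos(par[3]),np.sin(par[3])
    dx,dz=q[:,0]+.015,q[:,2]-.055
    q[:,0]=-.015+c*dx-s*dz;q[:,2]=.055+s*dx+c*dz
    a,b=np.cos(par[2]),np.sin(par[2])
    return np.c_[par[0]+a*q[:,0]-b*q[:,1],par[1]+b*q[:,0]+a*q[:,1],q[:,2]]
E
python3 - <<'E'
from h import *
from scipy.optimize import least_squares
it=eyes.camera_info("top");js=eyes.camera_info("side")
f=lambda L,s,o:(np.array(L,float)+.5)/s-.5+np.array(o)
c4=f([(132,52),(475,112),(400,495),(40,428),(268,267),(297,142),(243,417)],5,(95,150))
tr=back(it,c4[:4],.045);print("tray",tr.mean(0),[np.linalg.norm(tr[k]-tr[(k+1)%4]).round(3) for k in range(4)],"xdir",np.degrees(np.arctan2(*((tr[0]-tr[3]+tr[1]-tr[2])[:2][::-1]))))
cl=back(it,c4[4:],.02);print("clamp",back(it,c4[4:5],.029),cl, "yaw",np.degrees(np.arctan2(*(cl[1]-cl[2])[:2][::-1])))
T=f([(184,176),(497,152),(482,360),(180,385),(138,122),(425,100)],4,(360,170))
S=f([(272,28),(347,288),(85,433),(62,145)],3.6,(195,255))
B=f([(172,588),(468,540)],3.6,(195,255))
def pts(p):
    x=p[4];return binpt(p,[(x+.06,.085,.13),(x+.06,-.085,.13),(x-.06,-.085,.13),(x-.06,.085,.13),(x+.06,.085,.035),(x+.06,-.085,.035)])
def res(p):
    P=pts(p);q=np.r_[p[:3],0]
    return np.r_[(proj(it,P)-T).ravel(),(proj(js,P[:4])-S[[0,1,2,3]]).ravel(),(proj(js,binpt(q,[(-.065,-.098,.003),(.065,-.098,.003)]))-B).ravel()]
r=least_squares(res,[.5,-.4,0,.5,0],loss="soft_l1");print(r.x.round(4),np.degrees(r.x[2]),r.cost);print(res(r.x).reshape(-1,2).round(1));print(pts(r.x).round(4))
x=r.x[4];print("mouth centre",binpt(r.x,[(x,0,.13),(x,0,.039)]).round(4));np.save("bin.npy",r.x)
E
```

```text
tray [0.53723003 0.32356436 0.045     ] [np.float64(0.172), np.float64(0.189), np.float64(0.176), np.float64(0.188)] xdir -8.909165613365866
clamp [[0.54106503 0.32566714 0.029     ]] [[0.54266    0.32850179 0.02      ]
 [0.60608349 0.31779675 0.02      ]
 [0.46813261 0.33628916 0.02      ]] yaw -7.635024172700232
[ 0.4961 -0.3552  0.0861  0.4944 -0.0055] 4.93198871136488 4.305868263406782
[[ 0.4  0.6]
 [ 1.   0.6]
 [ 0.7 -0.6]
 [ 0.4 -1.1]
 [ 0.1  0.6]
 [ 0.5  0.7]
 [ 0.1 -0.2]
 [-0.5  0.3]
 [ 0.4 -1.7]
 [ 0.1 -0.3]
 [ 0.7 -0.3]
 [-0.2 -1.1]]
[[ 0.4994 -0.2696  0.154 ]
 [ 0.514  -0.439   0.154 ]
 [ 0.4088 -0.4481  0.0971]
 [ 0.3941 -0.2787  0.0971]
 [ 0.5443 -0.2658  0.0704]
 [ 0.5589 -0.4351  0.0704]]
mouth centre [[ 0.4541 -0.3589  0.1255]
 [ 0.4971 -0.3552  0.0454]]
```

```bash
python3 -c "
from h import *
rows([(.541,.326,.16,82.4)],step=50)"
```

```text
[{"linear":[40.2, 6.5, -20.4],"rot":[-0.0, -0.6, 0.0]},{"linear":[40.0, 6.5, -20.8],"rot":[-0.0, -0.6, 0.0]},{"linear":[39.8, 6.5, -21.2],"rot":[-0.0, -0.6, 0.0]},{"linear":[39.6, 6.5, -21.7],"rot":[-0.0, -0.6, 0.0]},{"linear":[39.4, 6.5, -22.1],"rot":[-0.0, -0.6, 0.0]},{"linear":[39.1, 6.5, -22.5],"rot":[-0.0, -0.6, 0.0]},{"linear":[38.9, 6.5, -22.9],"rot":[-0.0, -0.6, 0.0]},{"linear":[38.6, 6.5, -23.3],"rot":[-0.0, -0.6, 0.0]},{"linear":[38.4, 6.4, -23.7],"rot":[-0.0, -0.6, 0.0]},{"linear":[38.2, 6.5, -24.1],"rot":[-0.0, -0.6, 0.0]},{"linear":[37.9, 6.4, -24.5],"rot":[-0.0, -0.6, 0.0]}]
end [0.541 0.326 0.16 ] jaw 82.2
```

>>> apply_moves(
  plan=[
    {"linear": [40, 6.5, -20.5], "rot": [0, -0.6, 0]},
    {"linear": [40, 6.5, -21], "rot": [0, -0.6, 0]},
    {"linear": [40, 6.5, -21], "rot": [0, -0.6, 0]},
    {"linear": [39.5, 6.5, -21.5], "rot": [0, -0.6, 0]},
    {"linear": [39.5, 6.5, -22], "rot": [0, -0.6, 0]},
    {"linear": [39, 6.5, -22.5], "rot": [0, -0.6, 0]},
    {"linear": [39, 6.5, -23], "rot": [0, -0.6, 0]},
    {"linear": [38.5, 6.5, -23.5], "rot": [0, -0.6, 0]},
    {"linear": [38.5, 6.5, -23.5], "rot": [0, -0.6, 0]},
    {"linear": [38, 6.5, -24], "rot": [0, -0.6, 0]},
    {"linear": [38, 6.5, -24.5], "rot": [0, -0.6, 0]},
    {"linear": [0, 0, 0], "rot": [0, 0, 0]},
  ],
  hand=1,
)

```text
time_s: 2.15
tcp_pos: [0.5428, 0.3239, 0.1592]
ee_rot: [[0.99, -0.0, 0.14], [-0.14, -0.001, 0.99], [-0.0, -1.0, -0.001]]
wrist_force: [0.3, 0.6, 0.7]
gripper_width: 1.003
```

```bash
python3 - <<'E'
from h import *
i=eyes.camera_info("wrist");im=eyes.snapshot("wrist");s=bot.sense();print(s["time_s"],s["tcp_pos"],s["ee_rot"][:,1],s["wrist_force"])
cv2.circle(im,tuple(proj(i,[[.541,.326,.029]])[0].astype(int)),4,(0,255,0),1)
o=outline_of("wrist","clamp")
for d in o: print(d["conf"],d["box"])
cv2.imwrite("pics/w2.png",im)
E
```

```text
2.2 [0.5416343  0.32513356 0.1594537 ] [-7.11281385e-04 -8.05225749e-05 -9.99999744e-01] [-0.33529354  0.54540699 -0.07510045]
0.88 [235.4, 98.8, 84.1, 170.2]
```

View pics/w2.png

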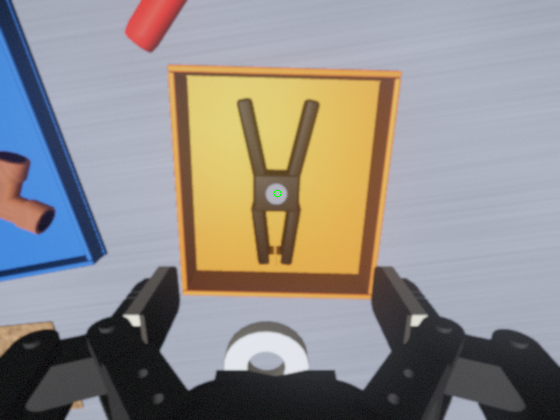

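>>> apply_moves(
  plan=[
    {"linear": [0, 40, 0], "rot": [0, 0, 0]},
    {"linear": [0, 40, 0], "rot": [0, 0, 0]},
    {"linear": [0, 30, 0], "rot": [0, 0, 0]},
    {"linear": [0, 20, 0], "rot": [0, 0, 0]},
    {"linear": [0, 12, 0], "rot": [0, 0, 0]},
    {"linear": [0, 9, 0], "rot": [0, 0, 0]},
    {"linear": [0, 0, 0], "rot": [0, 0, 0]},
    {"linear": [0, 0, 0], "rot": [0, 0, 0]},
  ],
)

```text
time_s: 3.25
tcp_pos: [0.5417, 0.3266, 0.0098]
ee_rot: [[0.991, 0.001, 0.136], [-0.136, 0.001, 0.991], [0.001, -1.0, 0.001]]
wrist_force: [0.6, -0.5, 0.0]
gripper_width: 0.999
```

>>> apply_moves(
  plan=[
    {"linear": [0, 0, 0], "rot": [0, 0, 0]},
    {"linear": [0, 0, 0], "rot": [0, 0, 0]},
    {"linear": [0, 0, 0], "rot": [0, 0, 0]},
    {"linear": [0, 0, 0], "rot": [0, 0, 0]},
    {"linear": [0, 0, 0], "rot": [0, 0, 0]},
    {"linear": [0, 0, 0], "rot": [0, 0, 0]},
    {"linear": [0, 0, 0], "rot": [0, 0, 0]},
    {"linear": [0, 0, 0], "rot": [0, 0, 0]},
  ],
  hand=0,
  force=60,
)

```text
time_s: 4.25
tcp_pos: [0.5415, 0.3265, 0.0094]
ee_rot: [[0.991, 0.001, 0.136], [-0.136, 0.001, 0.991], [0.001, -1.0, 0.001]]
wrist_force: [0.3, 0.1, 5.9]
gripper_width: 0.459
```

>>> apply_moves(
  plan=[
    {"linear": [0, -15, 0], "rot": [0, 0, 0]},
    {"linear": [0, -30, 0], "rot": [0, 0, 0]},
    {"linear": [0, -40, 0], "rot": [0, 0, 0]},
    {"linear": [0, -35, 0], "rot": [0, 0, 0]},
    {"linear": [0, 0, 0], "rot": [0, 0, 0]},
  ],
)

```text
time_s: 4.88
tcp_pos: [0.5431, 0.3275, 0.133]
ee_rot: [[0.991, 0.006, 0.136], [-0.136, 0.003, 0.991], [0.006, -1.0, 0.004]]
wrist_force: [1.0, 0.2, -1.4]
gripper_width: 0.455
```

```bash
python3 -c "
from h import *
print(bot.sense()['wrist_force'])
rows([(.64,.15,.13,50),(.712,-.041,.13,-1.4)],step=40)"
```

```text
[ 1.04377365  0.16479122 -1.41409942]
[{"linear":[20.0, 0.5, -27.1],"rot":[-0.1, 5.4, 0.0]},{"linear":[22.5, 0.5, -25.1],"rot":[-0.1, 5.4, 0.0]},{"linear":[24.8, 0.6, -22.9],"rot":[-0.1, 5.4, 0.0]},{"linear":[26.8, 0.6, -20.5],"rot":[-0.1, 5.4, 0.0]},{"linear":[28.6, 0.7, -17.8],"rot":[-0.1, 5.4, 0.0]},{"linear":[30.1, 0.6, -15.1],"rot":[-0.1, 5.4, 0.0]},{"linear":[29.7, 0.2, -16.6],"rot":[0.0, 8.5, 0.1]},{"linear":[31.8, 0.2, -12.0],"rot":[0.0, 8.5, 0.1]},{"linear":[33.3, 0.1, -7.1],"rot":[0.0, 8.5, 0.1]},{"linear":[34.0, 0.1, -2.1],"rot":[0.0, 8.5, 0.1]},{"linear":[33.9, -0.0, 2.9],"rot":[0.0, 8.5, 0.1]},{"linear":[33.0, -0.1, 7.9],"rot":[0.0, 8.5, 0.1]}]
end [ 0.712 -0.041  0.13 ] jaw -1.2
```

>>> apply_moves(
  plan=[
    {"linear": [20, 0.5, -27], "rot": [0, 5.4, 0]},
    {"linear": [22.5, 0.5, -25], "rot": [0, 5.4, 0]},
    {"linear": [25, 0.5, -23], "rot": [0, 5.4, 0]},
    {"linear": [27, 0.5, -20.5], "rot": [0, 5.4, 0]},
    {"linear": [28.5, 0.5, -18], "rot": [0, 5.4, 0]},
    {"linear": [30, 0.5, -15], "rot": [0, 5.4, 0]},
    {"linear": [29.5, 0, -16.5], "rot": [0, 8.5, 0]},
    {"linear": [32, 0, -12], "rot": [0, 8.5, 0]},
    {"linear": [33.5, 0, -7], "rot": [0, 8.5, 0]},
    {"linear": [34, 0, -2], "rot": [0, 8.5, 0]},
    {"linear": [34, 0, 3], "rot": [0, 8.5, 0]},
    {"linear": [33, 0, 8], "rot": [0, 8.5, 0]},
  ],
)

```text
time_s: 6.38
tcp_pos: [0.7092, -0.0432, 0.1233]
ee_rot: [[-0.026, -0.004, 1.0], [-1.0, 0.0, -0.026], [-0.0, -1.0, -0.004]]
wrist_force: [0.4, -0.3, -1.4]
gripper_width: 0.449
```

>>> apply_moves(
  plan=[
    {"linear": [0, 0, 0], "rot": [0, 0, 0]},
    {"linear": [0, 0, 0], "rot": [0, 0, 0]},
  ],
)

```text
time_s: 6.62
tcp_pos: [0.7092, -0.0419, 0.1239]
ee_rot: [[-0.021, -0.003, 1.0], [-1.0, 0.001, -0.021], [-0.001, -1.0, -0.003]]
wrist_force: [0.5, -0.1, -1.4]
gripper_width: 0.455
```

```bash
python3 - <<'E'
from h import *
i=eyes.camera_info("wrist");im=eyes.snapshot("wrist");s=bot.sense();print(s["time_s"],s["tcp_pos"],s["wrist_force"])
cv2.imwrite("pics/w3.png",im);cv2.imwrite("pics/t3.png",eyes.snapshot("top"))
E
```

```text
6.675 [ 0.70931957 -0.04144365  0.12431948] [-0.47671449  0.13022879 -0.82015629]
```

View pics/w3.png

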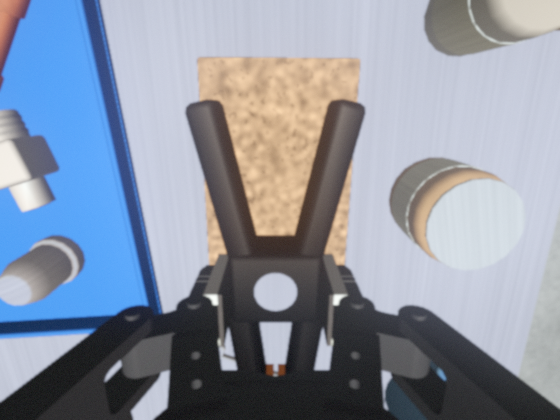

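View pics/t3.png

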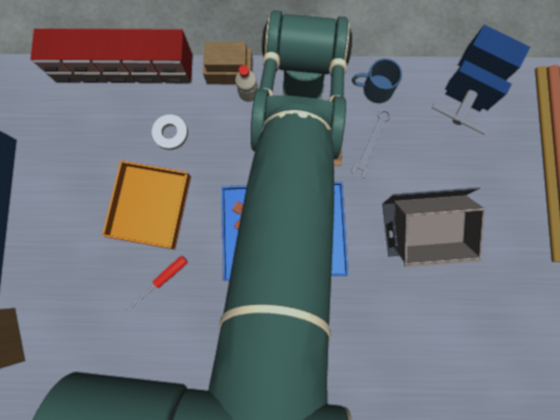

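>>> apply_moves(
  plan=[
    {"linear": [0, 30, 2], "rot": [0, 0, 0]},
    {"linear": [0, 35, 0], "rot": [0, 0, 0]},
    {"linear": [0, 25, 0], "rot": [0, 0, 0]},
    {"linear": [0, 14, 0], "rot": [0, 0, 0]},
    {"linear": [0, 9, 0], "rot": [0, 0, 0]},
    {"linear": [0, 0, 0], "rot": [0, 0, 0]},
    {"linear": [0, 0, 0], "rot": [0, 0, 0]},
  ],
)

```text
time_s: 7.6
tcp_pos: [0.7136, -0.0424, 0.0141]
ee_rot: [[-0.021, 0.002, 1.0], [-1.0, -0.0, -0.021], [0.0, -1.0, 0.002]]
wrist_force: [-0.1, 0.1, -0.3]
gripper_width: 0.453
```

```bash
python3 -c "
from h import *
i=eyes.camera_info('top');print(back(i,[[300,104],[247,100]],0))"
```

```text
[[ 0.81170423 -0.045931    0.        ]
 [ 0.8217315   0.09249187  0.        ]]
```

>>> apply_moves(
  plan=[
    {"linear": [0, 3.5, 0], "rot": [0, 0, 0]},
    {"linear": [0, 0, 0], "rot": [0, 0, 0]},
  ],
)

```text
time_s: 7.85
tcp_pos: [0.7126, -0.0425, 0.0095]
ee_rot: [[-0.022, 0.0, 1.0], [-1.0, -0.0, -0.022], [0.0, -1.0, 0.0]]
wrist_force: [-0.7, 0.7, -0.3]
gripper_width: 0.452
```

>>> apply_moves(
  plan=[
    {"linear": [0, 0, 0], "rot": [0, 0, 0]},
    {"linear": [0, 0, 0], "rot": [0, 0, 0]},
    {"linear": [0, 0, 0], "rot": [0, 0, 0]},
    {"linear": [0, 0, 0], "rot": [0, 0, 0]},
  ],
  hand=0.8,
)

```text
time_s: 8.35
tcp_pos: [0.7126, -0.0424, 0.0094]
ee_rot: [[-0.021, 0.0, 1.0], [-1.0, -0.0, -0.021], [0.0, -1.0, 0.0]]
wrist_force: [0.5, -0.4, -1.0]
gripper_width: 0.8
```

>>> apply_moves(
  plan=[
    {"linear": [0, -20, 0], "rot": [0, 0, 0]},
    {"linear": [0, -40, 0], "rot": [0, 0, 0]},
    {"linear": [0, -50, 0], "rot": [0, 0, 0]},
    {"linear": [0, -30, 0], "rot": [0, 0, 0]},
    {"linear": [0, 0, 0], "rot": [0, 0, 0]},
  ],
)

```text
time_s: 8.98
tcp_pos: [0.7158, -0.0427, 0.1557]
ee_rot: [[-0.021, 0.01, 1.0], [-1.0, -0.001, -0.021], [0.001, -1.0, 0.01]]
wrist_force: [0.3, -0.7, 0.4]
gripper_width: 0.8
```

```bash
python3 - <<'E'
from h import *
im=eyes.snapshot("wrist");s=bot.sense();print(s["time_s"],s["tcp_pos"],s["wrist_force"])
cv2.imwrite("pics/w4.png",im)
E
```

```text
9.025 [ 0.71404659 -0.04252201  0.15257987] [ 0.27643141  0.640236   -0.3795284 ]
```

View pics/w4.png

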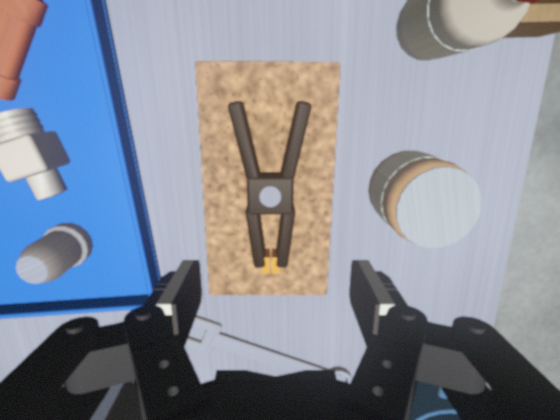

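```bash
python3 -c "
from h import *
rows([(.52,-.003,.17,17.4)],step=45)"
```

```text
[{"linear":[-7.1, -3.7, -39.0],"rot":[-0.1, -3.7, 0.0]},{"linear":[-9.6, -3.6, -38.4],"rot":[-0.1, -3.7, 0.0]},{"linear":[-12.0, -3.6, -37.7],"rot":[-0.1, -3.7, 0.0]},{"linear":[-14.4, -3.5, -36.9],"rot":[-0.1, -3.7, 0.0]},{"linear":[-16.8, -3.4, -35.9],"rot":[-0.1, -3.7, 0.0]}]
end [ 0.52  -0.003  0.17 ] jaw 17.3
```

>>> apply_moves(
  plan=[
    {"linear": [-7, -3.5, -39], "rot": [0, -3.7, 0]},
    {"linear": [-9.5, -3.5, -38.5], "rot": [0, -3.7, 0]},
    {"linear": [-12, -3.5, -37.5], "rot": [0, -3.7, 0]},
    {"linear": [-14.5, -3.5, -37], "rot": [0, -3.7, 0]},
    {"linear": [-17, -3.5, -36], "rot": [0, -3.7, 0]},
    {"linear": [0, 0, 0], "rot": [0, 0, 0]},
    {"linear": [0, 0, 0], "rot": [0, 0, 0]},
  ],
  hand=0.75,
)

```text
time_s: 9.9
tcp_pos: [0.5183, -0.0029, 0.1661]
ee_rot: [[0.297, -0.0, 0.955], [-0.955, -0.0, 0.297], [-0.0, -1.0, -0.0]]
wrist_force: [0.0, -0.3, 0.3]
gripper_width: 0.75
```

```bash
cat > wl.py <<'E'
from h import *
import sys
# wrist localisation: file, queries ; z floor .005
i=eyes.camera_info("wrist");im=eyes.snapshot("wrist");s=bot.sense();print("t",s["time_s"],s["tcp_pos"].round(4),"jaw",np.degrees(np.arctan2(s["ee_rot"][1,2],s["ee_rot"][0,2])).round(1),"F",s["wrist_force"].round(1),"w",round(s["gripper_width"],3))
zf=.005
for q in sys.argv[2:]:
    k=q.rstrip("123")
    for d in outline_of("wrist",q):
        b=d["box"]
        if d["conf"]<.3: continue
        edge=b[0]<3 or b[1]<3 or b[0]+b[2]>556 or b[1]+b[3]>416
        if edge: 
            v,u=np.nonzero(d["mask"]);print(q,"EDGE",round(d["conf"],2),b,back(i,[[u.mean(),v.mean()]],.02)[0,:2].round(3));continue
        p,iou=fit(i,k,d["mask"],zf+H.get(k,0))
        print(q,round(d["conf"],2),[int(x) for x in b],p[:2].round(4),"yaw",np.degrees(p[2]).round(1),"iou",round(iou,3))
        m=render(i,k,p,zf+H.get(k,0),1);c,_=cv2.findContours(m,cv2.RETR_EXTERNAL,cv2.CHAIN_APPROX_NONE);cv2.drawContours(im,c,-1,(0,255,0),1)
cv2.imwrite(sys.argv[1],im)
E
python3 wl.py pics/w5.png reducer1 tee1
```

```text
t 9.95 [ 0.5189 -0.003   0.1664] jaw 17.2 F [ 1.1 -1.2  0.1] w 0.749
reducer1 0.86 [137, 145, 89, 57] [ 0.4348 -0.0124] yaw 36.5 iou 0.954
reducer1 0.76 [153, 26, 95, 86] [0.4323 0.0769] yaw -20.6 iou 0.954
reducer1 0.69 [349, 162, 200, 185] [0.6925 0.0478] yaw -179.8 iou 0.31
reducer1 0.68 [251, 149, 46, 85] [ 0.5189 -0.0039] yaw 106.0 iou 0.941
tee1 0.8 [256, 42, 96, 102] [0.518 0.08 ] yaw 56.9 iou 0.973
```

View pics/w5.png

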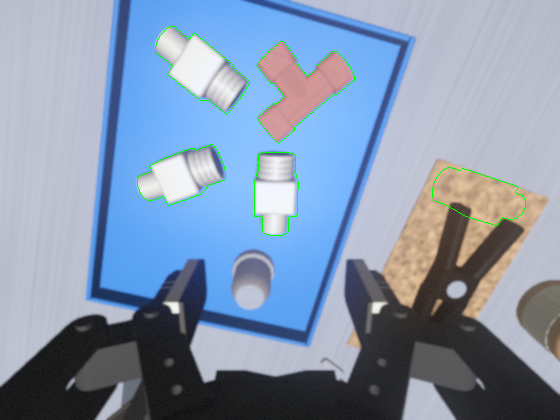

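>>> apply_moves(
  plan=[
    {"linear": [1, 40, 0], "rot": [0, 1, 0]},
    {"linear": [0, 40, 0], "rot": [0, 0, 0]},
    {"linear": [0, 35, 0], "rot": [0, 0, 0]},
    {"linear": [0, 24, 0], "rot": [0, 0, 0]},
    {"linear": [0, 13, 0], "rot": [0, 0, 0]},
    {"linear": [0, 6, 0], "rot": [0, 0, 0]},
    {"linear": [0, 0, 0], "rot": [0, 0, 0]},
    {"linear": [0, 0, 0], "rot": [0, 0, 0]},
  ],
)

```text
time_s: 11.05
tcp_pos: [0.5197, -0.0038, 0.0098]
ee_rot: [[0.28, 0.002, 0.96], [-0.96, -0.0, 0.28], [0.001, -1.0, 0.002]]
wrist_force: [-0.4, 0.2, 1.4]
gripper_width: 0.747
```

>>> apply_moves(
  plan=[
    {"linear": [0, 0, 0], "rot": [0, 0, 0]},
    {"linear": [0, 0, 0], "rot": [0, 0, 0]},
    {"linear": [0, 0, 0], "rot": [0, 0, 0]},
    {"linear": [0, 0, 0], "rot": [0, 0, 0]},
    {"linear": [0, 0, 0], "rot": [0, 0, 0]},
  ],
  hand=0,
  force=70,
)

```text
time_s: 11.68
tcp_pos: [0.5195, -0.0038, 0.0098]
ee_rot: [[0.28, 0.002, 0.96], [-0.96, -0.0, 0.28], [0.001, -1.0, 0.002]]
wrist_force: [-0.7, -0.2, 5.7]
gripper_width: 0.406
```

>>> apply_moves(
  plan=[
    {"linear": [0, -15, 0], "rot": [0, 0, 0]},
    {"linear": [0, -35, 0], "rot": [0, 0, 0]},
    {"linear": [0, -50, 0], "rot": [0, 0, 0]},
    {"linear": [0, -50, 0], "rot": [0, 0, 0]},
    {"linear": [0, -50, 0], "rot": [0, 0, 0]},
    {"linear": [0, 0, 0], "rot": [0, 0, 0]},
  ],
)

```text
time_s: 12.42
tcp_pos: [0.5219, -0.0039, 0.2148]
ee_rot: [[0.28, 0.01, 0.96], [-0.96, -0.001, 0.28], [0.003, -1.0, 0.01]]
wrist_force: [0.3, -0.2, -2.8]
gripper_width: 0.408
```

```bash
python3 -c "
from h import *
s=bot.sense();print(s['wrist_force'])
rows([(.49,-.2,.21,-35),(.46,-.40,.20,-85)],step=45)"
```

```text
[ 0.28488746 -0.23797925 -2.75448027]
[{"linear":[29.9, 0.8, -14.3],"rot":[-0.1, 8.5, -0.0]},{"linear":[31.7, 0.8, -9.7],"rot":[-0.1, 8.5, -0.0]},{"linear":[32.7, 0.8, -4.9],"rot":[-0.1, 8.5, -0.0]},{"linear":[33.1, 0.8, -0.0],"rot":[-0.1, 8.5, -0.0]},{"linear":[32.7, 0.8, 4.9],"rot":[-0.1, 8.5, -0.0]},{"linear":[31.7, 0.7, 9.7],"rot":[-0.1, 8.5, -0.0]},{"linear":[30.2, 1.6, 14.9],"rot":[0.0, 8.4, -0.0]},{"linear":[27.8, 1.6, 19.1],"rot":[0.0, 8.4, -0.0]},{"linear":[24.7, 1.6, 23.0],"rot":[0.0, 8.4, -0.0]},{"linear":[21.0, 1.7, 26.3],"rot":[0.0, 8.4, -0.0]},{"linear":[17.0, 1.6, 29.1],"rot":[0.0, 8.4, -0.0]},{"linear":[12.5, 1.7, 31.3],"rot":[0.0, 8.4, -0.0]}]
end [ 0.46 -0.4   0.2 ] jaw -85.1
```

>>> apply_moves(
  plan=[
    {"linear": [30, 1, -14], "rot": [0, 8.5, 0]},
    {"linear": [31.5, 1, -9.5], "rot": [0, 8.5, 0]},
    {"linear": [32.5, 1, -5], "rot": [0, 8.5, 0]},
    {"linear": [33, 1, 0], "rot": [0, 8.5, 0]},
    {"linear": [32.5, 1, 5], "rot": [0, 8.5, 0]},
    {"linear": [31.5, 1, 9.5], "rot": [0, 8.5, 0]},
    {"linear": [29, 1.5, 14], "rot": [0, 8.5, 0]},
    {"linear": [26, 1.5, 17.5], "rot": [0, 8.5, 0]},
    {"linear": [22, 1.5, 21], "rot": [0, 8.5, 0]},
    {"linear": [18, 1.5, 24], "rot": [0, 8.5, 0]},
    {"linear": [14, 1.5, 27], "rot": [0, 8.3, 0]},
    {"linear": [10, 1.5, 29], "rot": [0, 8, 0]},
  ],
)

```text
time_s: 13.92
tcp_pos: [0.4614, -0.3823, 0.1919]
ee_rot: [[-0.997, -0.002, 0.082], [-0.082, 0.002, -0.997], [0.002, -1.0, -0.003]]
wrist_force: [0.4, -0.6, -1.6]
gripper_width: 0.41
```

```bash
python3 -c "
from h import *
s=bot.sense();print(s['wrist_force'],s['tcp_pos'])
rows([(.46,-.385,.20,-85)],step=45)
cv2.imwrite('pics/w6.png',eyes.snapshot('wrist'))
"
```

```text
[ 0.37017703 -0.56596387 -1.61014393] [ 0.46140394 -0.38225769  0.19190789]
[{"linear":[1.6, -8.1, 2.6],"rot":[0.1, -0.3, 0.1]}]
end [ 0.46  -0.385  0.2  ] jaw -85.0
```

View pics/w6.png

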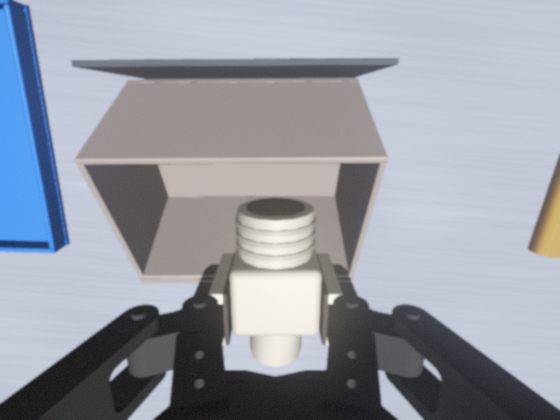

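>>> apply_moves(
  plan=[
    {"linear": [1, 30, 2], "rot": [0, 0, 0]},
    {"linear": [0, 35, 0], "rot": [0, 0, 0]},
    {"linear": [0, 20, 0], "rot": [0, 0, 0]},
    {"linear": [0, 11, 0], "rot": [0, 0, 0]},
    {"linear": [0, 0, 0], "rot": [0, 0, 0]},
    {"linear": [0, 0, 0], "rot": [0, 0, 0]},
  ],
)

```text
time_s: 14.72
tcp_pos: [0.4627, -0.385, 0.0991]
ee_rot: [[-0.996, 0.002, 0.087], [-0.087, -0.002, -0.996], [-0.002, -1.0, 0.002]]
wrist_force: [-0.2, 0.2, 0.1]
gripper_width: 0.412
```

>>> apply_moves(
  plan=[
    {"linear": [0, 0, 0], "rot": [0, 0, 0]},
    {"linear": [0, 0, 0], "rot": [0, 0, 0]},
    {"linear": [0, 0, 0], "rot": [0, 0, 0]},
    {"linear": [0, 0, 0], "rot": [0, 0, 0]},
  ],
  hand=0.56,
)

```text
time_s: 15.22
tcp_pos: [0.462, -0.3845, 0.0981]
ee_rot: [[-0.996, 0.0, 0.087], [-0.087, -0.0, -0.996], [-0.0, -1.0, 0.0]]
wrist_force: [-0.8, 0.0, -0.4]
gripper_width: 0.559
```

>>> apply_moves(
  plan=[
    {"linear": [0, -25, 0], "rot": [0, 0, 0]},
    {"linear": [0, -50, 0], "rot": [0, 0, 0]},
    {"linear": [0, -50, 0], "rot": [0, 0, 0]},
    {"linear": [0, 0, 0], "rot": [0, 0, 0]},
  ],
)

```text
time_s: 15.72
tcp_pos: [0.4646, -0.3868, 0.2291]
ee_rot: [[-0.996, 0.008, 0.087], [-0.087, -0.007, -0.996], [-0.007, -1.0, 0.008]]
wrist_force: [0.2, -0.4, 0.4]
gripper_width: 0.561
```

```bash
python3 -c "
from h import *
s=bot.sense();print(s['wrist_force'],s['tcp_pos'])
cv2.imwrite('pics/w7.png',eyes.snapshot('wrist'))
rows([(.434,.077,.19,-110.5)],step=48)
rows([(.434,-.012,.19,-53.5)],step=48)
"
python3 loc.py top pics/t7.png reducer1 tee1
```

```text
[ 0.17526717 -0.3793489   0.37584915] [ 0.46455319 -0.38680775  0.22906598]
[{"linear":[-1.1, 3.4, -46.4],"rot":[-0.0, 2.5, -0.0]},{"linear":[0.9, 3.4, -46.4],"rot":[-0.0, 2.5, -0.0]},{"linear":[3.0, 3.4, -46.3],"rot":[-0.0, 2.5, -0.0]},{"linear":[5.0, 3.4, -46.1],"rot":[-0.0, 2.5, -0.0]},{"linear":[7.0, 3.4, -45.8],"rot":[-0.0, 2.5, -0.0]},{"linear":[9.0, 3.4, -45.5],"rot":[-0.0, 2.5, -0.0]},{"linear":[10.9, 3.4, -45.0],"rot":[-0.0, 2.5, -0.0]},{"linear":[12.9, 3.4, -44.5],"rot":[-0.0, 2.5, -0.0]},{"linear":[14.8, 3.4, -43.9],"rot":[-0.0, 2.5, -0.0]},{"linear":[16.7, 3.4, -43.3],"rot":[-0.0, 2.5, -0.0]}]
end [0.434 0.077 0.19 ] jaw -110.0
[{"linear":[-0.4, 4.3, -46.9],"rot":[-0.0, -3.9, -0.0]},{"linear":[-3.6, 4.3, -46.7],"rot":[-0.0, -3.9, -0.0]},{"linear":[-6.7, 4.3, -46.4],"rot":[-0.0, -3.9, -0.0]},{"linear":[-9.9, 4.3, -45.8],"rot":[-0.0, -3.9, -0.0]},{"linear":[-13.0, 4.3, -45.0],"rot":[-0.0, -3.9, -0.0]},{"linear":[-16.0, 4.3, -44.0],"rot":[-0.0, -3.9, -0.0]},{"linear":[-19.0, 4.3, -42.9],"rot":[-0.0, -3.9, -0.0]},{"linear":[-21.8, 4.2, -41.4],"rot":[-0.0, -3.9, -0.0]}]
end [ 0.434  -0.0121  0.19  ] jaw -53.8
reducer1 0.86 [270.8, 234.6, 25.8, 26.9] [ 0.4348 -0.0102] 36.9 iou 0.898
reducer1 0.68 [436.4, 216.7, 21.0, 30.3] [ 0.4752 -0.3964] -0.7 iou 0.89
reducer1 0.62 [240.2, 234.2, 16.8, 29.2] [0.4318 0.0803] -19.9 iou 0.899
tee1 0.76 [233.7, 200.5, 30.6, 33.1] [0.5191 0.0825] 55.8 iou 0.882
```

View pics/w7.png

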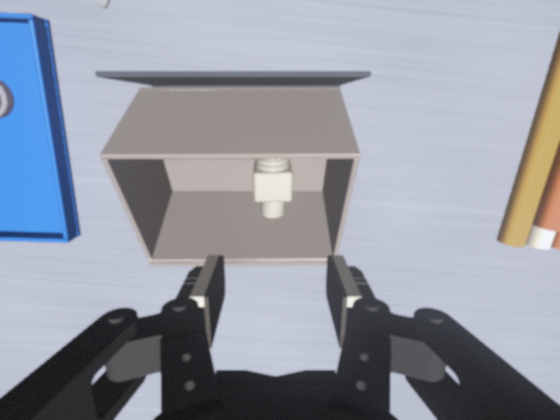

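View pics/t7.png

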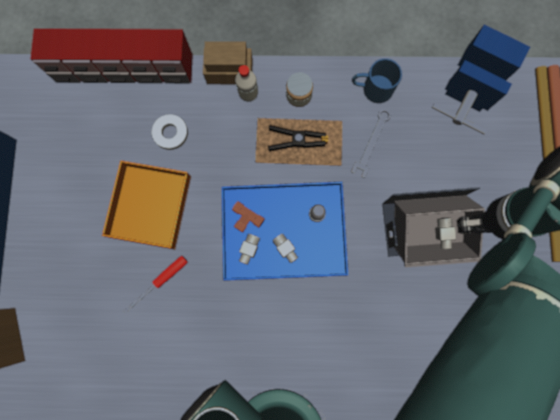

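>>> apply_moves(
  plan=[
    {"linear": [-0.5, 4.5, -47], "rot": [0, -3.9, 0]},
    {"linear": [-3.5, 4.5, -46.5], "rot": [0, -3.9, 0]},
    {"linear": [-6.5, 4.5, -46.5], "rot": [0, -3.9, 0]},
    {"linear": [-10, 4.5, -46], "rot": [0, -3.9, 0]},
    {"linear": [-13, 4.5, -45], "rot": [0, -3.9, 0]},
    {"linear": [-16, 4.5, -44], "rot": [0, -3.9, 0]},
    {"linear": [-19, 4.5, -43], "rot": [0, -3.9, 0]},
    {"linear": [-22, 4.5, -41.5], "rot": [0, -3.9, 0]},
    {"linear": [0, 0, 0], "rot": [0, 0, 0]},
    {"linear": [0, 0, 0], "rot": [0, 0, 0]},
  ],
  hand=0.75,
)

```text
time_s: 17.18
tcp_pos: [0.4316, -0.0103, 0.1856]
ee_rot: [[-0.807, -0.002, 0.591], [-0.591, -0.0, -0.807], [0.002, -1.0, -0.001]]
wrist_force: [-0.0, 0.2, -0.2]
gripper_width: 0.75
```

```bash
python3 wl.py pics/w8.png reducer1 tee1
python3 -c "
from h import *
rows([(.4348,-.0115,.008,-53.5)],step=45)"
```

```text
t 17.225 [ 0.432  -0.0108  0.186 ] jaw -53.9 F [-0.3 -0.1 -0.3] w 0.754
reducer1 0.77 [157, 96, 79, 68] [0.4318 0.0766] yaw -20.5 iou 0.963
reducer1 0.59 [260, 148, 40, 76] [ 0.4345 -0.0128] yaw 36.6 iou 0.96
tee1 EDGE 0.56 [192.0, 0.3, 85.4, 99.4] [0.51  0.085]
[{"linear":[-0.5, 44.6, 0.4],"rot":[0.0, -0.1, 0.0]},{"linear":[-0.5, 44.6, 0.4],"rot":[0.0, -0.1, 0.0]},{"linear":[-0.5, 44.6, 0.4],"rot":[0.0, -0.1, 0.0]},{"linear":[-0.4, 44.6, 0.5],"rot":[0.0, -0.1, 0.0]}]
end [ 0.4348 -0.0115  0.008 ] jaw -53.5
```

View pics/w8.png

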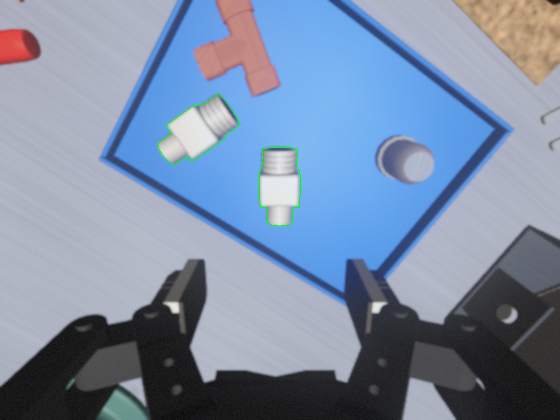

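>>> apply_moves(
  plan=[
    {"linear": [-2, 45, 2], "rot": [0, 0, 0]},
    {"linear": [0, 45, 0], "rot": [0, 0, 0]},
    {"linear": [0, 42, 0], "rot": [0, 0, 0]},
    {"linear": [0, 25, 0], "rot": [0, 0, 0]},
    {"linear": [0, 14, 0], "rot": [0, 0, 0]},
    {"linear": [0, 6, 0], "rot": [0, 0, 0]},
    {"linear": [0, 0, 0], "rot": [0, 0, 0]},
    {"linear": [0, 0, 0], "rot": [0, 0, 0]},
  ],
)

```text
time_s: 18.32
tcp_pos: [0.4364, -0.0108, 0.0109]
ee_rot: [[-0.807, 0.002, 0.59], [-0.59, -0.0, -0.807], [-0.002, -1.0, 0.001]]
wrist_force: [-0.3, 0.7, 0.5]
gripper_width: 0.749
```

>>> apply_moves(
  plan=[
    {"linear": [0, 0, 0], "rot": [0, 0, 0]},
    {"linear": [0, 0, 0], "rot": [0, 0, 0]},
    {"linear": [0, 0, 0], "rot": [0, 0, 0]},
    {"linear": [0, 0, 0], "rot": [0, 0, 0]},
    {"linear": [0, 0, 0], "rot": [0, 0, 0]},
  ],
  hand=0,
  force=70,
)

```text
time_s: 18.95
tcp_pos: [0.4363, -0.0107, 0.0107]
ee_rot: [[-0.807, 0.002, 0.59], [-0.59, -0.0, -0.807], [-0.001, -1.0, 0.001]]
wrist_force: [-0.5, -0.8, 6.5]
gripper_width: 0.409
```

>>> apply_moves(
  plan=[
    {"linear": [0, -15, 0], "rot": [0, 0, 0]},
    {"linear": [0, -35, 0], "rot": [0, 0, 0]},
    {"linear": [0, -50, 0], "rot": [0, 0, 0]},
    {"linear": [0, -50, 0], "rot": [0, 0, 0]},
    {"linear": [0, -50, 0], "rot": [0, 0, 0]},
    {"linear": [0, 0, 0], "rot": [0, 0, 0]},
  ],
)

```text
time_s: 19.7
tcp_pos: [0.4383, -0.0109, 0.2153]
ee_rot: [[-0.807, 0.01, 0.59], [-0.59, -0.001, -0.807], [-0.008, -1.0, 0.007]]
wrist_force: [1.4, -0.9, -1.4]
gripper_width: 0.409
```

```bash
python3 -c "
from h import *
s=bot.sense();print(s['wrist_force'])
rows([(.462,-.333,.205,-85)],step=46)"
```

```text
[ 1.38797709 -0.91254942 -1.36708079]
[{"linear":[21.4, 1.4, 34.2],"rot":[-0.0, 3.9, -0.1]},{"linear":[19.0, 1.4, 35.6],"rot":[-0.0, 3.9, -0.1]},{"linear":[16.5, 1.4, 36.8],"rot":[-0.0, 3.9, -0.1]},{"linear":[14.0, 1.4, 37.9],"rot":[-0.0, 3.9, -0.1]},{"linear":[11.4, 1.5, 38.7],"rot":[-0.0, 3.9, -0.1]},{"linear":[8.7, 1.5, 39.4],"rot":[-0.0, 3.9, -0.1]},{"linear":[6.0, 1.5, 40.0],"rot":[-0.0, 3.9, -0.1]},{"linear":[3.3, 1.5, 40.2],"rot":[-0.0, 3.9, -0.1]}]
end [ 0.462 -0.333  0.205] jaw -85.0
```

>>> apply_moves(
  plan=[
    {"linear": [21.5, 1.5, 34], "rot": [0, 3.9, 0]},
    {"linear": [19, 1.5, 35.5], "rot": [0, 3.9, 0]},
    {"linear": [16.5, 1.5, 37], "rot": [0, 3.9, 0]},
    {"linear": [14, 1.5, 38], "rot": [0, 3.9, 0]},
    {"linear": [11.5, 1.5, 38.5], "rot": [0, 3.9, 0]},
    {"linear": [8.5, 1.5, 39.5], "rot": [0, 3.9, 0]},
    {"linear": [6, 1.5, 40], "rot": [0, 3.9, 0]},
    {"linear": [3.5, 1.5, 40], "rot": [0, 3.9, 0]},
    {"linear": [0, 0, 0], "rot": [0, 0, 0]},
    {"linear": [0, 0, 0], "rot": [0, 0, 0]},
  ],
)

```text
time_s: 20.95
tcp_pos: [0.4575, -0.3315, 0.1963]
ee_rot: [[-0.996, -0.002, 0.087], [-0.087, 0.002, -0.996], [0.002, -1.0, -0.003]]
wrist_force: [0.3, -0.3, -2.0]
gripper_width: 0.41
```

```bash
python3 -c "
from h import *
rows([(.462,-.331,.1,-85)],step=46)
cv2.imwrite('pics/w9.png',eyes.snapshot('wrist'))
"
```

```text
[{"linear":[-1.6, 32.1, 0.1],"rot":[0.0, -0.0, 0.0]},{"linear":[-1.6, 32.1, 0.0],"rot":[0.0, -0.0, 0.0]},{"linear":[-1.5, 32.1, 0.1],"rot":[0.0, -0.0, 0.0]}]
end [ 0.462 -0.331  0.1  ] jaw -85.0
```

View pics/w9.png

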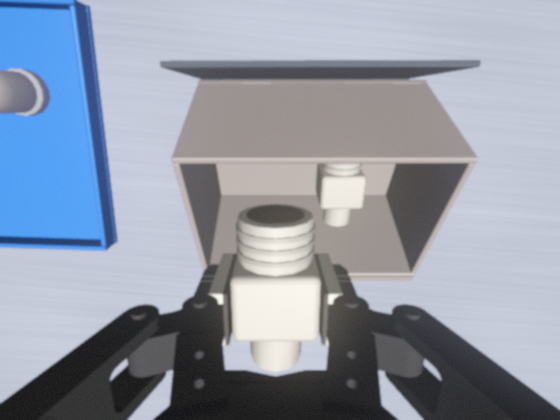

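>>> apply_moves(
  plan=[
    {"linear": [-2, 35, 0], "rot": [0, 0, 0]},
    {"linear": [-2, 35, 0], "rot": [0, 0, 0]},
    {"linear": [0, 18, 0], "rot": [0, 0, 0]},
    {"linear": [0, 11, 0], "rot": [0, 0, 0]},
    {"linear": [0, 0, 0], "rot": [0, 0, 0]},
    {"linear": [0, 0, 0], "rot": [0, 0, 0]},
  ],
)

```text
time_s: 21.75
tcp_pos: [0.4634, -0.3328, 0.1001]
ee_rot: [[-0.996, 0.002, 0.087], [-0.087, -0.001, -0.996], [-0.002, -1.0, 0.002]]
wrist_force: [-0.2, -0.8, -1.4]
gripper_width: 0.405
```

>>> apply_moves(
  plan=[
    {"linear": [0, 0, 0], "rot": [0, 0, 0]},
    {"linear": [0, 0, 0], "rot": [0, 0, 0]},
    {"linear": [0, 0, 0], "rot": [0, 0, 0]},
    {"linear": [0, 0, 0], "rot": [0, 0, 0]},
  ],
  hand=0.56,
)

```text
time_s: 22.25
tcp_pos: [0.4626, -0.3323, 0.099]
ee_rot: [[-0.996, 0.0, 0.087], [-0.087, -0.0, -0.996], [-0.0, -1.0, 0.0]]
wrist_force: [-0.1, -0.5, -0.2]
gripper_width: 0.559
```

>>> apply_moves(
  plan=[
    {"linear": [0, -25, 0], "rot": [0, 0, 0]},
    {"linear": [0, -50, 0], "rot": [0, 0, 0]},
    {"linear": [0, -50, 0], "rot": [0, 0, 0]},
    {"linear": [0, 0, 0], "rot": [0, 0, 0]},
  ],
)

```text
time_s: 22.75
tcp_pos: [0.4653, -0.3344, 0.2298]
ee_rot: [[-0.996, 0.008, 0.087], [-0.087, -0.007, -0.996], [-0.008, -1.0, 0.007]]
wrist_force: [-0.4, -0.2, -0.1]
gripper_width: 0.56
```

```bash
python3 -c "
from h import *
s=bot.sense();print(s['wrist_force'],s['tcp_pos'])
cv2.imwrite('pics/w10.png',eyes.snapshot('wrist'))
rows([(.432,.077,.19,-110.5)],step=48)
"
python3 loc.py top pics/t10.png reducer1 tee1
```

```text
[-0.43825878 -0.23761404 -0.1498812 ] [ 0.46534511 -0.33438462  0.22976853]
[{"linear":[-0.4, 3.9, -45.7],"rot":[-0.0, 2.8, -0.0]},{"linear":[1.8, 3.9, -45.7],"rot":[-0.0, 2.8, -0.0]},{"linear":[4.1, 3.9, -45.6],"rot":[-0.0, 2.8, -0.0]},{"linear":[6.3, 3.9, -45.3],"rot":[-0.0, 2.8, -0.0]},{"linear":[8.5, 3.9, -44.9],"rot":[-0.0, 2.8, -0.0]},{"linear":[10.7, 3.9, -44.5],"rot":[-0.0, 2.8, -0.0]},{"linear":[12.8, 3.9, -43.9],"rot":[-0.0, 2.8, -0.0]},{"linear":[14.9, 3.9, -43.2],"rot":[-0.0, 2.8, -0.0]},{"linear":[17.1, 3.9, -42.5],"rot":[-0.0, 2.8, -0.0]}]
end [0.432 0.077 0.19 ] jaw -110.2
reducer1 0.93 [240.0, 233.2, 15.5, 28.4] [0.4321 0.0795] -20.6 iou 0.895
reducer1 0.91 [410.4, 218.3, 23.4, 29.4] [ 0.473  -0.3413] 1.2 iou 0.884
reducer1 0.54 [434.9, 234.2, 18.5, 11.2] [ 0.4588 -0.396 ] 90.4 iou 0.422
tee1 0.74 [234.8, 202.6, 27.8, 29.4] [0.5192 0.0828] 57.6 iou 0.902
```

View pics/w10.png

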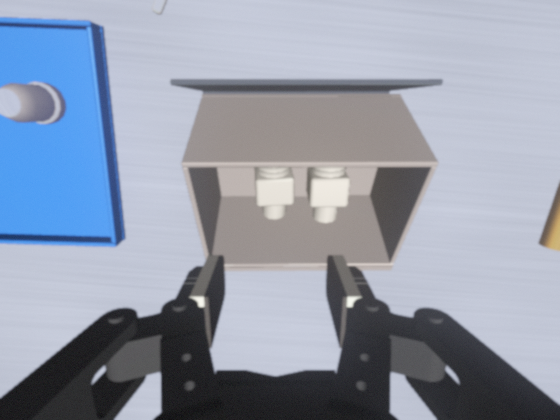

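View pics/t10.png

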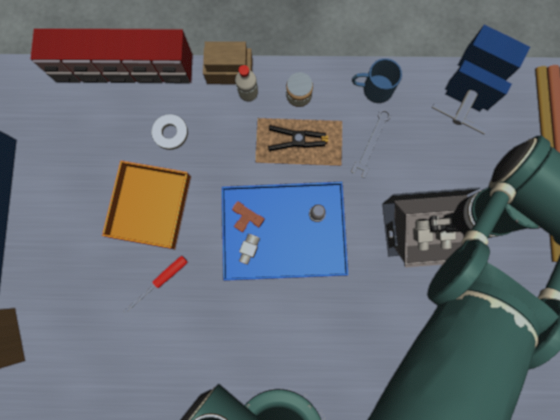

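Both reducers sit in the bin; the third reducer (248,248) and tee (248,216) are unchanged.

>>> apply_moves(
  plan=[
    {"linear": [-0.5, 4, -46], "rot": [0, 2.8, 0]},
    {"linear": [2, 4, -46], "rot": [0, 2.8, 0]},
    {"linear": [4, 4, -45.5], "rot": [0, 2.8, 0]},
    {"linear": [6.5, 4, -45.5], "rot": [0, 2.8, 0]},
    {"linear": [8.5, 4, -45], "rot": [0, 2.8, 0]},
    {"linear": [10.5, 4, -44.5], "rot": [0, 2.8, 0]},
    {"linear": [13, 4, -44], "rot": [0, 2.8, 0]},
    {"linear": [15, 4, -43], "rot": [0, 2.8, 0]},
    {"linear": [17, 4, -42.5], "rot": [0, 2.8, 0]},
    {"linear": [0, 0, 0], "rot": [0, 0, 0]},
    {"linear": [0, 0, 0], "rot": [0, 0, 0]},
  ],
  hand=0.75,
)

```text
time_s: 24.32
tcp_pos: [0.4293, 0.0787, 0.1864]
ee_rot: [[-0.939, -0.003, -0.344], [0.344, -0.001, -0.939], [0.002, -1.0, 0.002]]
wrist_force: [-0.2, -0.3, 0.4]
gripper_width: 0.749
```

```bash
python3 wl.py pics/w11.png reducer1 tee1
python3 -c "
from h import *
rows([(.432,.0775,.008,-110.5)],step=45)"
```

```text
t 24.375 [0.4296 0.0783 0.1868] jaw -110.2 F [0.5 0.1 0. ] w 0.753
reducer1 0.69 [255, 146, 41, 75] [0.4317 0.0768] yaw -20.2 iou 0.941
tee1 0.94 [188, 71, 97, 80] [0.5177 0.0797] yaw 57.1 iou 0.96
tee1 EDGE 0.36 [134.0, 1.2, 409.2, 270.8] [ 0.473 -0.006]
[{"linear":[-0.5, 44.8, -0.1],"rot":[-0.0, 0.0, 0.0]},{"linear":[-0.5, 44.9, -0.1],"rot":[-0.0, 0.0, 0.0]},{"linear":[-0.5, 44.8, -0.1],"rot":[-0.0, 0.0, 0.0]},{"linear":[-0.5, 44.9, -0.1],"rot":[-0.0, 0.0, 0.0]}]
end [0.432  0.0775 0.008 ] jaw -110.3
```

View pics/w11.png

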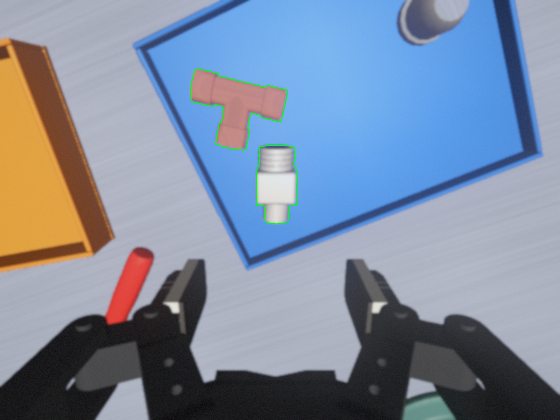

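>>> apply_moves(
  plan=[
    {"linear": [-2.5, 45, 0], "rot": [0, 0, 0]},
    {"linear": [0, 45, 0], "rot": [0, 0, 0]},
    {"linear": [0, 42, 0], "rot": [0, 0, 0]},
    {"linear": [0, 25, 0], "rot": [0, 0, 0]},
    {"linear": [0, 15, 0], "rot": [0, 0, 0]},
    {"linear": [0, 6.5, 0], "rot": [0, 0, 0]},
    {"linear": [0, 0, 0], "rot": [0, 0, 0]},
    {"linear": [0, 0, 0], "rot": [0, 0, 0]},
  ],
)

```text
time_s: 25.48
tcp_pos: [0.4337, 0.0782, 0.0103]
ee_rot: [[-0.938, 0.002, -0.346], [0.346, 0.0, -0.938], [-0.002, -1.0, -0.001]]
wrist_force: [0.4, -0.7, -0.2]
gripper_width: 0.752
```

>>> apply_moves(
  plan=[
    {"linear": [0, 0, 0], "rot": [0, 0, 0]},
    {"linear": [0, 0, 0], "rot": [0, 0, 0]},
    {"linear": [0, 0, 0], "rot": [0, 0, 0]},
    {"linear": [0, 0, 0], "rot": [0, 0, 0]},
    {"linear": [0, 0, 0], "rot": [0, 0, 0]},
  ],
  hand=0,
  force=70,
)

```text
time_s: 26.1
tcp_pos: [0.4336, 0.0782, 0.0102]
ee_rot: [[-0.938, 0.002, -0.346], [0.346, 0.0, -0.938], [-0.002, -1.0, -0.001]]
wrist_force: [-0.2, -0.5, 6.5]
gripper_width: 0.413
```

>>> apply_moves(
  plan=[
    {"linear": [0, -15, 0], "rot": [0, 0, 0]},
    {"linear": [0, -35, 0], "rot": [0, 0, 0]},
    {"linear": [0, -50, 0], "rot": [0, 0, 0]},
    {"linear": [0, -50, 0], "rot": [0, 0, 0]},
    {"linear": [0, -50, 0], "rot": [0, 0, 0]},
    {"linear": [0, 0, 0], "rot": [0, 0, 0]},
  ],
)

```text
time_s: 26.85
tcp_pos: [0.4357, 0.0786, 0.2149]
ee_rot: [[-0.938, 0.01, -0.346], [0.346, 0.001, -0.938], [-0.009, -1.0, -0.005]]
wrist_force: [0.4, -0.6, -1.1]
gripper_width: 0.411
```

```bash
python3 -c "
from h import *
s=bot.sense();print(s['wrist_force'])
rows([(.462,-.36,.205,-85)],step=46)"
```

```text
[ 0.40578842 -0.57968069 -1.06465551]
[{"linear":[-17.6, 1.0, 40.2],"rot":[0.0, -2.5, -0.1]},{"linear":[-15.9, 0.9, 41.0],"rot":[0.0, -2.5, -0.1]},{"linear":[-14.0, 0.9, 41.6],"rot":[0.0, -2.5, -0.1]},{"linear":[-12.2, 0.9, 42.2],"rot":[0.0, -2.5, -0.1]},{"linear":[-10.4, 0.9, 42.7],"rot":[0.0, -2.5, -0.1]},{"linear":[-8.5, 0.8, 43.1],"rot":[0.0, -2.5, -0.1]},{"linear":[-6.6, 0.8, 43.5],"rot":[0.0, -2.5, -0.1]},{"linear":[-4.7, 0.8, 43.7],"rot":[0.0, -2.5, -0.1]},{"linear":[-2.8, 0.8, 43.8],"rot":[0.0, -2.5, -0.1]},{"linear":[-0.9, 0.8, 44.0],"rot":[0.0, -2.5, -0.1]}]
end [ 0.462 -0.36   0.205] jaw -85.2
```

>>> apply_moves(
  plan=[
    {"linear": [-17.5, 1, 40], "rot": [0, -2.5, 0]},
    {"linear": [-16, 1, 41], "rot": [0, -2.5, 0]},
    {"linear": [-14, 1, 41.5], "rot": [0, -2.5, 0]},
    {"linear": [-12, 1, 42], "rot": [0, -2.5, 0]},
    {"linear": [-10.5, 1, 42.5], "rot": [0, -2.5, 0]},
    {"linear": [-8.5, 1, 43], "rot": [0, -2.5, 0]},
    {"linear": [-6.5, 1, 43.5], "rot": [0, -2.5, 0]},
    {"linear": [-4.5, 1, 43.5], "rot": [0, -2.5, 0]},
    {"linear": [-3, 1, 34], "rot": [0, -2.5, 0]},
    {"linear": [-1, 1, 15], "rot": [0, -2.5, 0]},
    {"linear": [0, 0, 0], "rot": [0, 0, 0]},
    {"linear": [0, 0, 0], "rot": [0, 0, 0]},
  ],
)

```text
time_s: 28.35
tcp_pos: [0.4571, -0.3196, 0.1982]
ee_rot: [[-0.997, -0.002, 0.083], [-0.083, 0.002, -0.997], [0.002, -1.0, -0.002]]
wrist_force: [-0.1, 0.1, -2.0]
gripper_width: 0.402
```

```bash
python3 -c "
from h import *
rows([(.462,-.317,.103,-85)],step=46)
cv2.imwrite('pics/w12.png',eyes.snapshot('wrist'))
"
```

```text
[{"linear":[-1.8, 31.7, -0.7],"rot":[0.0, -0.1, 0.0]},{"linear":[-1.7, 31.8, -0.6],"rot":[0.0, -0.1, 0.0]},{"linear":[-1.8, 31.7, -0.7],"rot":[0.0, -0.1, 0.0]}]
end [ 0.462  -0.3169  0.103 ] jaw -85.0
```

View pics/w12.png

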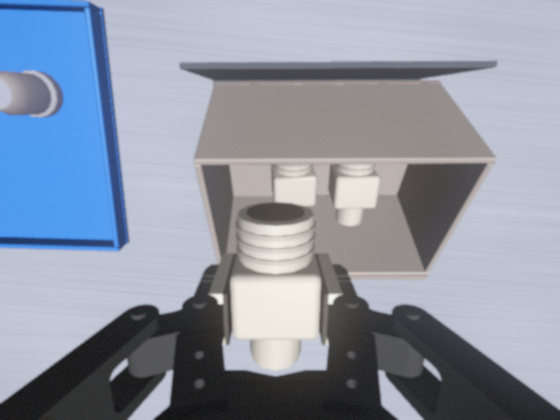

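>>> apply_moves(
  plan=[
    {"linear": [-2, 35, 0], "rot": [0, 0, 0]},
    {"linear": [-2, 32, 0], "rot": [0, 0, 0]},
    {"linear": [0, 16, 0], "rot": [0, 0, 0]},
    {"linear": [0, 9, 0], "rot": [0, 0, 0]},
    {"linear": [0, 0, 0], "rot": [0, 0, 0]},
    {"linear": [0, 0, 0], "rot": [0, 0, 0]},
  ],
)

```text
time_s: 29.15
tcp_pos: [0.4626, -0.321, 0.1086]
ee_rot: [[-0.997, 0.002, 0.083], [-0.083, -0.001, -0.997], [-0.002, -1.0, 0.002]]
wrist_force: [-0.5, -0.7, -2.0]
gripper_width: 0.412
```

>>> apply_moves(
  plan=[
    {"linear": [0, 0, 0], "rot": [0, 0, 0]},
    {"linear": [0, 0, 0], "rot": [0, 0, 0]},
    {"linear": [0, 0, 0], "rot": [0, 0, 0]},
    {"linear": [0, 0, 0], "rot": [0, 0, 0]},
  ],
  hand=0.49,
)

```text
time_s: 29.65
tcp_pos: [0.4619, -0.3205, 0.1075]
ee_rot: [[-0.997, 0.0, 0.083], [-0.083, -0.0, -0.997], [-0.0, -1.0, 0.0]]
wrist_force: [-0.0, -0.1, 0.1]
gripper_width: 0.49
```

>>> apply_moves(
  plan=[
    {"linear": [0, -25, 0], "rot": [0, 0, 0]},
    {"linear": [0, -50, 0], "rot": [0, 0, 0]},
    {"linear": [0, -50, 0], "rot": [0, 0, 0]},
    {"linear": [0, 0, 0], "rot": [0, 0, 0]},
  ],
)

```text
time_s: 30.15
tcp_pos: [0.4646, -0.3225, 0.2383]
ee_rot: [[-0.996, 0.009, 0.083], [-0.083, -0.006, -0.997], [-0.008, -1.0, 0.007]]
wrist_force: [-0.0, -0.1, 0.6]
gripper_width: 0.493
```

```bash
python3 -c "
from h import *
s=bot.sense();print(s['wrist_force'],s['tcp_pos'])
cv2.imwrite('pics/w13.png',eyes.snapshot('wrist'))
"
python3 loc.py top pics/t13.png reducer1 tee1
```

```text
[-0.04860044 -0.12510503  0.57124616] [ 0.46461576 -0.3225371   0.23826256]
reducer1 0.84 [413.1, 228.4, 17.0, 26.0] [ 0.4581 -0.3375] -14.0 iou 0.878
reducer1 0.47 [432.0, 232.0, 23.1, 14.7] [ 0.4691 -0.395 ] -167.2 iou 0.564
tee1 0.66 [235.0, 200.5, 25.6, 32.5] [0.5194 0.0826] 57.0 iou 0.91
```

View pics/w13.png

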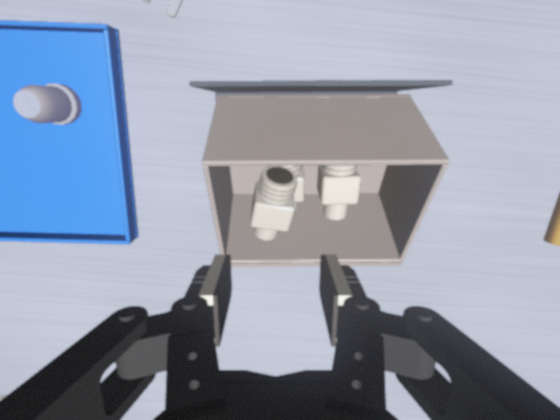

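View pics/t13.png

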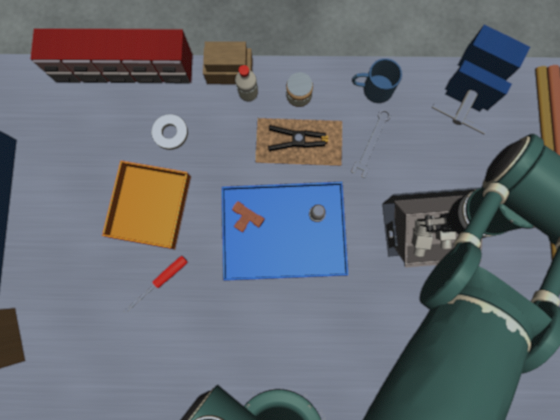

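```bash
python3 -c "
from h import *
rows([(.5004,.053,.19,-33)],step=48)"
```

```text
[{"linear":[-8.8, 5.1, -46.0],"rot":[0.0, -6.5, 0.0]},{"linear":[-14.0, 5.1, -44.7],"rot":[0.0, -6.5, 0.0]},{"linear":[-18.9, 5.2, -42.8],"rot":[0.0, -6.5, 0.0]},{"linear":[-23.7, 5.1, -40.4],"rot":[0.0, -6.5, 0.0]},{"linear":[-28.1, 5.2, -37.5],"rot":[0.0, -6.5, 0.0]},{"linear":[-32.1, 5.1, -34.1],"rot":[0.0, -6.5, 0.0]},{"linear":[-35.8, 5.2, -30.2],"rot":[0.0, -6.5, 0.0]},{"linear":[-39.0, 5.1, -26.0],"rot":[0.0, -6.5, 0.0]}]
end [0.5004 0.053  0.19  ] jaw -33.2
```

>>> apply_moves(
  plan=[
    {"linear": [-9, 5, -46], "rot": [0, -6.5, 0]},
    {"linear": [-14, 5, -44.5], "rot": [0, -6.5, 0]},
    {"linear": [-19, 5, -43], "rot": [0, -6.5, 0]},
    {"linear": [-23.5, 5, -40.5], "rot": [0, -6.5, 0]},
    {"linear": [-28, 5, -37.5], "rot": [0, -6.5, 0]},
    {"linear": [-32, 5, -34], "rot": [0, -6.5, 0]},
    {"linear": [-36, 5, -30], "rot": [0, -6.5, 0]},
    {"linear": [-39, 5, -26], "rot": [0, -6.5, 0]},
    {"linear": [0, 0, 0], "rot": [0, 0, 0]},
    {"linear": [0, 0, 0], "rot": [0, 0, 0]},
  ],
  hand=0.62,
)

```text
time_s: 31.6
tcp_pos: [0.5006, 0.0519, 0.1908]
ee_rot: [[-0.548, -0.003, 0.837], [-0.837, -0.001, -0.548], [0.002, -1.0, -0.002]]
wrist_force: [0.5, -0.4, -0.3]
gripper_width: 0.621
```

```bash
python3 wl.py pics/w14.png tee1
python3 -c "
from h import *
rows([(.5004,.053,.01,-33)],step=45)"
```

```text
t 31.65 [0.5009 0.0514 0.1912] jaw -33.3 F [ 0.3 -0.4 -0.1] w 0.623
tee1 0.63 [222, 104, 65, 90] [0.5178 0.0804] yaw 57.2 iou 0.965
[{"linear":[-0.3, 36.3, -0.3],"rot":[0.0, -0.1, 0.0]},{"linear":[-0.3, 36.3, -0.3],"rot":[0.0, -0.1, 0.0]},{"linear":[-0.3, 36.3, -0.3],"rot":[0.0, -0.1, 0.0]},{"linear":[-0.3, 36.3, -0.3],"rot":[0.0, -0.1, 0.0]},{"linear":[-0.2, 36.4, -0.3],"rot":[0.0, -0.1, 0.0]}]
end [0.5004 0.053  0.01  ] jaw -32.8
```

View pics/w14.png

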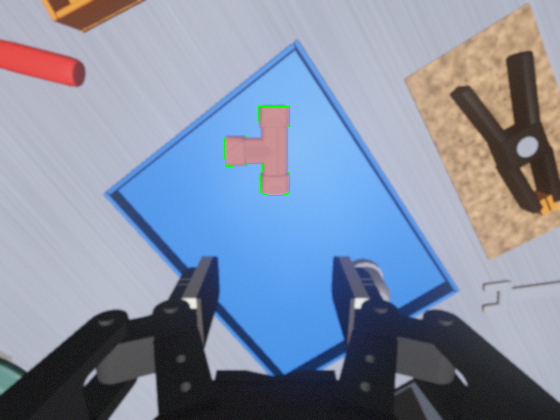

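>>> apply_moves(
  plan=[
    {"linear": [0, 45, -1.5], "rot": [0, 0, 0]},
    {"linear": [0, 45, 0], "rot": [0, 0, 0]},
    {"linear": [0, 45, 0], "rot": [0, 0, 0]},
    {"linear": [0, 25, 0], "rot": [0, 0, 0]},
    {"linear": [0, 15, 0], "rot": [0, 0, 0]},
    {"linear": [0, 7.5, 0], "rot": [0, 0, 0]},
    {"linear": [0, 0, 0], "rot": [0, 0, 0]},
    {"linear": [0, 0, 0], "rot": [0, 0, 0]},
  ],
)

```text
time_s: 32.7
tcp_pos: [0.5015, 0.0529, 0.0109]
ee_rot: [[-0.548, 0.002, 0.836], [-0.836, 0.0, -0.548], [-0.001, -1.0, 0.002]]
wrist_force: [-0.3, 0.2, 1.0]
gripper_width: 0.62
```

>>> apply_moves(
  plan=[
    {"linear": [0, 0, 0], "rot": [0, 0, 0]},
    {"linear": [0, 0, 0], "rot": [0, 0, 0]},
    {"linear": [0, 0, 0], "rot": [0, 0, 0]},
    {"linear": [0, 0, 0], "rot": [0, 0, 0]},
    {"linear": [0, 0, 0], "rot": [0, 0, 0]},
    {"linear": [0, 0, 0], "rot": [0, 0, 0]},
  ],
  hand=0,
  force=90,
)

```text
time_s: 33.45
tcp_pos: [0.5013, 0.053, 0.0111]
ee_rot: [[-0.548, 0.002, 0.837], [-0.837, -0.0, -0.548], [-0.001, -1.0, 0.002]]
wrist_force: [-1.0, -0.6, 5.0]
gripper_width: 0.289
```

>>> apply_moves(
  plan=[
    {"linear": [0, -15, 0], "rot": [0, 0, 0]},
    {"linear": [0, -35, 0], "rot": [0, 0, 0]},
    {"linear": [0, -50, 0], "rot": [0, 0, 0]},
    {"linear": [0, -40, 0], "rot": [0, 0, 0]},
    {"linear": [0, 0, 0], "rot": [0, 0, 0]},
  ],
)

```text
time_s: 34.08
tcp_pos: [0.5037, 0.0531, 0.1549]
ee_rot: [[-0.548, 0.009, 0.837], [-0.837, 0.0, -0.548], [-0.006, -1.0, 0.008]]
wrist_force: [0.6, 0.0, -1.6]
gripper_width: 0.29
```

```bash
python3 -c "
from h import *
s=bot.sense();print(s['wrist_force'])
rows([(.53,.30,.15,-33)],step=46)
cv2.imwrite('pics/w15.png',eyes.snapshot('wrist'))"
```

```text
[ 0.55312963  0.02044063 -1.62265863]
[{"linear":[-36.8, 0.9, -18.9],"rot":[-0.1, -0.0, -0.1]},{"linear":[-36.8, 0.8, -18.9],"rot":[-0.1, -0.0, -0.1]},{"linear":[-36.8, 0.8, -18.9],"rot":[-0.1, -0.0, -0.1]},{"linear":[-36.8, 0.8, -18.8],"rot":[-0.1, -0.0, -0.1]},{"linear":[-36.9, 0.8, -18.9],"rot":[-0.1, -0.0, -0.1]},{"linear":[-36.8, 0.7, -18.8],"rot":[-0.1, -0.0, -0.1]}]
end [0.53 0.3  0.15] jaw -33.2
```

View pics/w15.png

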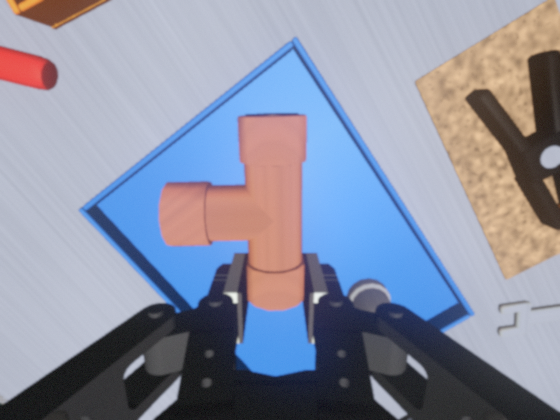

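>>> apply_moves(
  plan=[
    {"linear": [-37, 1, -19], "rot": [0, 0, 0]},
    {"linear": [-37, 1, -19], "rot": [0, 0, 0]},
    {"linear": [-37, 1, -19], "rot": [0, 0, 0]},
    {"linear": [-37, 1, -19], "rot": [0, 0, 0]},
    {"linear": [-37, 1, -19], "rot": [0, 0, 0]},
    {"linear": [-37, 1, -19], "rot": [0, 0, 0]},
    {"linear": [0, 0, 0], "rot": [0, 0, 0]},
    {"linear": [0, 0, 0], "rot": [0, 0, 0]},
  ],
)

```text
time_s: 35.12
tcp_pos: [0.5252, 0.3001, 0.1418]
ee_rot: [[-0.547, -0.003, 0.837], [-0.837, -0.002, -0.547], [0.004, -1.0, -0.002]]
wrist_force: [0.7, 0.4, -1.2]
gripper_width: 0.29
```

```bash
python3 -c "
from h import *
s=bot.sense();print(s['tcp_pos'])
cv2.imwrite('pics/w16.png',eyes.snapshot('wrist'))"
```

```text
[0.52518593 0.30014976 0.14179552]
```

View pics/w16.png

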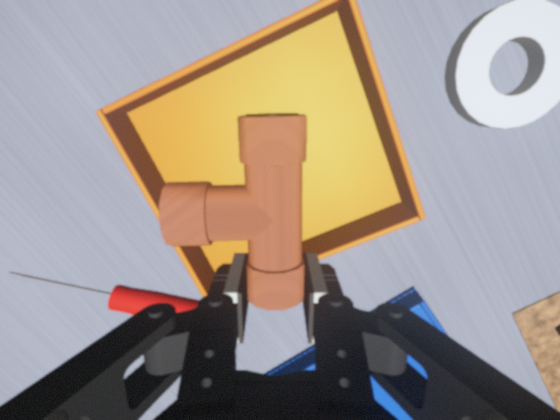

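>>> apply_moves(
  plan=[
    {"linear": [-5, 35, 2.5], "rot": [0, 0, 0]},
    {"linear": [0, 35, 0], "rot": [0, 0, 0]},
    {"linear": [0, 28, 0], "rot": [0, 0, 0]},
    {"linear": [0, 18, 0], "rot": [0, 0, 0]},
    {"linear": [0, 11, 0], "rot": [0, 0, 0]},
    {"linear": [0, 0, 0], "rot": [0, 0, 0]},
    {"linear": [0, 0, 0], "rot": [0, 0, 0]},
  ],
)

```text
time_s: 36.05
tcp_pos: [0.5325, 0.3043, 0.018]
ee_rot: [[-0.548, 0.002, 0.836], [-0.836, 0.001, -0.548], [-0.002, -1.0, 0.001]]
wrist_force: [0.4, -0.4, -0.5]
gripper_width: 0.292
```

>>> apply_moves(
  plan=[
    {"linear": [0, 0, 0], "rot": [0, 0, 0]},
    {"linear": [0, 0, 0], "rot": [0, 0, 0]},
    {"linear": [0, 0, 0], "rot": [0, 0, 0]},
    {"linear": [0, 0, 0], "rot": [0, 0, 0]},
  ],
  hand=0.55,
)

```text
time_s: 36.55
tcp_pos: [0.5316, 0.304, 0.017]
ee_rot: [[-0.548, 0.0, 0.837], [-0.837, 0.0, -0.548], [-0.0, -1.0, 0.0]]
wrist_force: [0.2, -0.3, 0.4]
gripper_width: 0.548
```

>>> apply_moves(
  plan=[
    {"linear": [0, -20, 0], "rot": [0, 0, 0]},
    {"linear": [0, -50, 0], "rot": [0, 0, 0]},
    {"linear": [0, -50, 0], "rot": [0, 0, 0]},
    {"linear": [0, -40, 0], "rot": [0, 0, 0]},
    {"linear": [0, 0, 0], "rot": [0, 0, 0]},
  ],
)

```text
time_s: 37.17
tcp_pos: [0.5347, 0.3056, 0.1837]
ee_rot: [[-0.548, 0.01, 0.837], [-0.837, 0.005, -0.548], [-0.01, -1.0, 0.005]]
wrist_force: [0.7, -0.5, 0.2]
gripper_width: 0.552
```

```bash
python3 wl.py pics/w17.png tee1
python3 -c "
from h import *
print(np.load('bin.npy'))
rows([(.42,.0,.2,-85),(.35,-.36,.2,-85)],step=46)"
```

```text
t 37.225 [0.5332 0.3048 0.1808] jaw -33.2 F [ 0.   0.1 -1.1] w 0.548
tee1 0.95 [217, 113, 68, 91] [0.5501 0.3311] yaw 59.1 iou 0.961
[ 0.49611167 -0.35523883  0.08607944  0.49442191 -0.00547017]
[{"linear":[39.5, -2.8, 9.1],"rot":[-0.0, 6.5, -0.0]},{"linear":[38.2, -2.8, 13.5],"rot":[-0.0, 6.5, -0.0]},{"linear":[36.4, -2.7, 17.8],"rot":[-0.0, 6.5, -0.0]},{"linear":[34.1, -2.8, 21.8],"rot":[-0.0, 6.5, -0.0]},{"linear":[31.4, -2.7, 25.5],"rot":[-0.0, 6.5, -0.0]},{"linear":[28.4, -2.8, 28.9],"rot":[-0.0, 6.5, -0.0]},{"linear":[24.9, -2.7, 31.9],"rot":[-0.0, 6.5, -0.0]},{"linear":[21.1, -2.8, 34.6],"rot":[-0.0, 6.5, -0.0]},{"linear":[12.5, -0.1, 44.1],"rot":[0.0, -0.0, -0.0]},{"linear":[12.5, -0.1, 44.1],"rot":[0.0, -0.0, -0.0]},{"linear":[12.5, -0.1, 44.1],"rot":[0.0, -0.0, -0.0]},{"linear":[12.4, -0.0, 44.1],"rot":[0.0, -0.0, -0.0]}]
[{"linear":[12.5, -0.1, 44.1],"rot":[0.0, -0.0, -0.0]},{"linear":[12.4, -0.0, 44.1],"rot":[0.0, -0.0, -0.0]},{"linear":[12.5, -0.1, 44.1],"rot":[0.0, -0.0, -0.0]},{"linear":[12.4, -0.0, 44.2],"rot":[0.0, -0.0, -0.0]}]
end [ 0.35 -0.36  0.2 ] jaw -85.2
```

View pics/w17.png

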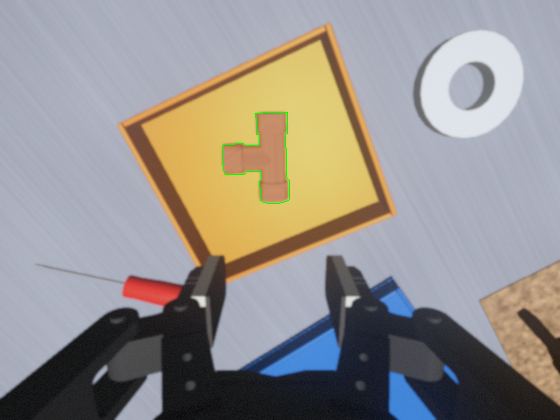

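>>> apply_moves(
  plan=[
    {"linear": [39.5, -3, 9], "rot": [0, 6.5, 0]},
    {"linear": [38, -3, 13.5], "rot": [0, 6.5, 0]},
    {"linear": [36.5, -3, 18], "rot": [0, 6.5, 0]},
    {"linear": [34, -3, 22], "rot": [0, 6.5, 0]},
    {"linear": [31.5, -3, 25.5], "rot": [0, 6.5, 0]},
    {"linear": [28.5, -3, 29], "rot": [0, 6.5, 0]},
    {"linear": [25, -3, 32], "rot": [0, 6.5, 0]},
    {"linear": [21, -3, 34.5], "rot": [0, 6.5, 0]},
    {"linear": [12.5, 0, 44], "rot": [0, 0, 0]},
    {"linear": [12.5, 0, 44], "rot": [0, 0, 0]},
    {"linear": [12.5, 0, 44], "rot": [0, 0, 0]},
    {"linear": [12.5, 0, 44], "rot": [0, 0, 0]},
  ],
  hand=0,
  force=40,
)

```text
time_s: 38.78
tcp_pos: [0.383, -0.1808, 0.1993]
ee_rot: [[-0.997, -0.002, 0.083], [-0.083, 0.001, -0.997], [0.002, -1.0, -0.002]]
wrist_force: [0.5, 0.5, -0.2]
gripper_width: -0.0
```

>>> apply_moves(
  plan=[
    {"linear": [12.5, 0, 44], "rot": [0, 0, 0]},
    {"linear": [12.5, 0, 44], "rot": [0, 0, 0]},
    {"linear": [12.5, 0, 44], "rot": [0, 0, 0]},
    {"linear": [12.5, 0, 44], "rot": [0, 0, 0]},
    {"linear": [0, 0, 0], "rot": [0, 0, 0]},
    {"linear": [0, 0, 0], "rot": [0, 0, 0]},
  ],
)

```text
time_s: 39.52
tcp_pos: [0.3487, -0.3585, 0.1993]
ee_rot: [[-0.997, -0.002, 0.082], [-0.082, 0.003, -0.997], [0.002, -1.0, -0.003]]
wrist_force: [0.5, -0.3, 0.2]
gripper_width: 0.0
```

```bash
python3 -c "
from h import *
s=bot.sense();print(s['time_s'],s['tcp_pos'],s['ee_rot'])
cv2.imwrite('pics/w18.png',eyes.snapshot('wrist'))
cv2.imwrite('pics/t18.png',eyes.snapshot('top'))
cv2.imwrite('pics/s18.png',eyes.snapshot('side'))
rows([(.352,-.363,.2,-85.07),(.352,-.363,.08,-85.07),(.375,-.361,.08,-85.07)],step=40)"
```

```text
39.525 [ 0.34866635 -0.35846382  0.19926337] [[-0.99659167 -0.00202888  0.08246769]
 [-0.08247355  0.00299386 -0.99658876]
 [ 0.00177506 -0.99999346 -0.00315099]]
[{"linear":[-2.1, 0.2, 5.0],"rot":[0.1, -0.1, 0.0]},{"linear":[-0.0, 40.0, -0.0],"rot":[-0.0, 0.0, 0.0]},{"linear":[-0.1, 40.0, -0.1],"rot":[-0.0, 0.0, 0.0]},{"linear":[-0.0, 40.0, -0.0],"rot":[-0.0, 0.0, 0.0]},{"linear":[-23.1, -0.0, -0.0],"rot":[-0.0, 0.0, 0.0]}]
end [ 0.375 -0.361  0.08 ] jaw -85.1
```

View pics/t18.png

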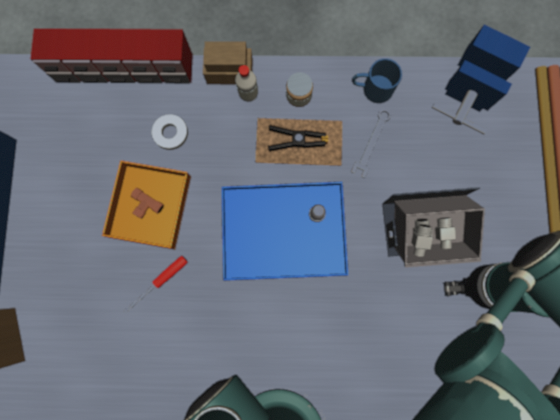

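View pics/s18.png

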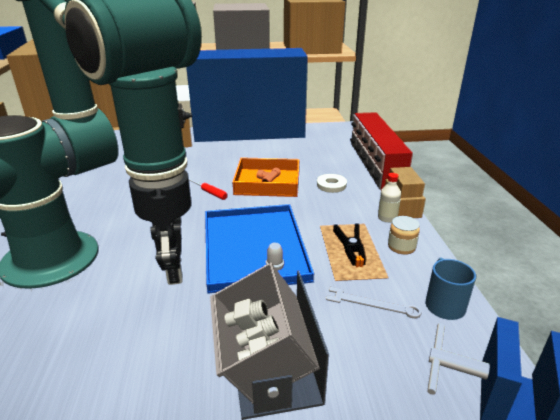

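>>> apply_moves(
  plan=[
    {"linear": [0, 40, 4], "rot": [0, 0, 0]},
    {"linear": [0, 40, 0], "rot": [0, 0, 0]},
    {"linear": [0, 25, 0], "rot": [0, 0, 0]},
    {"linear": [0, 12, 0], "rot": [0, 0, 0]},
    {"linear": [0, 0, 0], "rot": [0, 0, 0]},
    {"linear": [-10, 0, 0], "rot": [0, 0, 0]},
    {"linear": [-8, 0, 0], "rot": [0, 0, 0]},
    {"linear": [0, 0, 0], "rot": [0, 0, 0]},
    {"linear": [0, 0, 0], "rot": [0, 0, 0]},
  ],
)

```text
time_s: 40.8
tcp_pos: [0.368, -0.3622, 0.0841]
ee_rot: [[-0.997, 0.0, 0.084], [-0.084, -0.0, -0.997], [-0.0, -1.0, 0.0]]
wrist_force: [0.5, 0.5, -0.2]
gripper_width: 0.006
```

>>> apply_moves(
  plan=[
    {"linear": [-4, 0, 0], "rot": [0, 0, 0]},
    {"linear": [-4, 0, 0], "rot": [0, 0, 0]},
    {"linear": [-4, 0, 0], "rot": [0, 0, 0]},
    {"linear": [-4, 0, 0], "rot": [0, 0, 0]},
    {"linear": [-4, 0, 0], "rot": [0, 0, 0]},
    {"linear": [0, 0, 0], "rot": [0, 0, 0]},
  ],
)

```text
time_s: 41.55
tcp_pos: [0.388, -0.3604, 0.0838]
ee_rot: [[-0.997, 0.0, 0.084], [-0.084, -0.0, -0.997], [-0.0, -1.0, 0.0]]
wrist_force: [-0.4, -0.6, 0.3]
gripper_width: -0.001
```

```bash
python3 -c "
from h import *
s=bot.sense();print(s['time_s'],s['tcp_pos'],s['wrist_force'])
cv2.imwrite('pics/s19.png',eyes.snapshot('side')[200:,100:420].repeat(2,0).repeat(2,1))"
```

```text
41.55 [ 0.38800659 -0.36041863  0.08377818] [-0.41585399 -0.57234444  0.25208376]
```

View pics/s19.png

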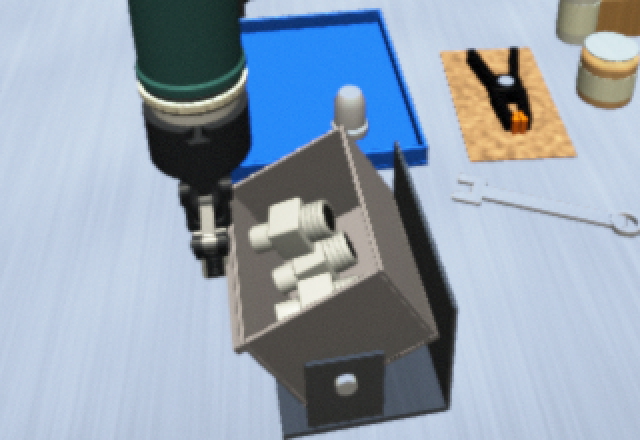

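>>> apply_moves(
  plan=[
    {"linear": [-4, 0, 0], "rot": [0, 0, 0]},
    {"linear": [-4, 0, 0], "rot": [0, 0, 0]},
    {"linear": [-4, 0, 0], "rot": [0, 0, 0]},
    {"linear": [-4, 0, 0], "rot": [0, 0, 0]},
    {"linear": [-4, 0, 0], "rot": [0, 0, 0]},
    {"linear": [0, 0, 0], "rot": [0, 0, 0]},
  ],
)

```text
time_s: 42.35
tcp_pos: [0.3917, -0.3597, 0.0833]
ee_rot: [[-0.996, -0.032, 0.088], [-0.088, 0.002, -0.996], [0.031, -0.999, -0.005]]
wrist_force: [-52.4, -9.6, 28.1]
gripper_width: 0.004
```

>>> apply_moves(
  plan=[
    {"linear": [-2, 0, 0], "rot": [0, 0, 0]},
    {"linear": [-2, 0, 0], "rot": [0, 0, 0]},
    {"linear": [-2, 0, 0], "rot": [0, 0, 0]},
  ],
)

```text
time_s: 42.72
tcp_pos: [0.392, -0.3596, 0.0833]
ee_rot: [[-0.995, -0.043, 0.09], [-0.09, 0.003, -0.996], [0.042, -0.999, -0.007]]
wrist_force: [-74.1, -12.3, 39.5]
gripper_width: 0.002
```

```bash
python3 -c "
from h import *
s=bot.sense();print(s['time_s'],s['tcp_pos'],s['wrist_force'])
cv2.imwrite('pics/s20.png',eyes.snapshot('side')[200:,100:420].repeat(2,0).repeat(2,1))"
```

```text
42.725 [ 0.39199746 -0.3595672   0.08328238] [-74.06688888 -12.30379574  39.50078915]
```

View pics/s20.png

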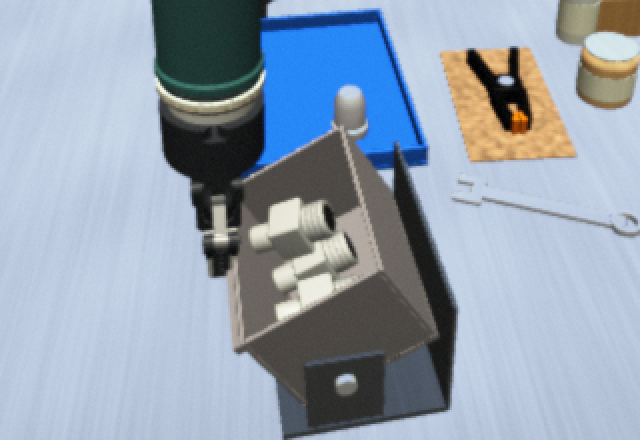

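>>> apply_moves(
  plan=[
    {"linear": [12, 0, 0], "rot": [0, 0, 0]},
    {"linear": [12, 0, 0], "rot": [0, 0, 0]},
    {"linear": [14, 0, 0], "rot": [0, 0, 0]},
    {"linear": [0, 0, 0], "rot": [0, 0, 0]},
    {"linear": [0, 0, 0], "rot": [0, 0, 0]},
  ],
)

```text
time_s: 43.4
tcp_pos: [0.3765, -0.3614, 0.0839]
ee_rot: [[-0.996, 0.001, 0.084], [-0.084, -0.0, -0.996], [-0.001, -1.0, 0.0]]
wrist_force: [0.3, -0.1, -0.1]
gripper_width: -0.002
```

```bash
python3 -c "
from h import *
s=bot.sense();print(s['time_s'],s['tcp_pos'],s['wrist_force'],s['ee_rot'])
rows([(.376,-.365,.22,-85.07),(.474,-.39,.22,-85.07)],step=40)"
```

```text
43.4 [ 0.3764719  -0.36140052  0.08386909] [ 0.33474737 -0.1260749  -0.09576423] [[-9.96495409e-01  7.22678294e-04  8.36443464e-02]
 [-8.36445570e-02 -2.66090538e-04 -9.96495618e-01]
 [-6.97888784e-04 -9.99999703e-01  3.25606105e-04]]
[{"linear":[0.2, -34.0, 0.9],"rot":[-0.0, -0.0, -0.0]},{"linear":[0.2, -34.0, 0.9],"rot":[-0.0, -0.0, -0.0]},{"linear":[0.1, -34.1, 0.9],"rot":[-0.0, -0.0, -0.0]},{"linear":[0.2, -34.0, 0.9],"rot":[-0.0, -0.0, -0.0]},{"linear":[-31.9, 0.0, 11.0],"rot":[-0.0, -0.0, -0.0]},{"linear":[-31.8, 0.0, 11.1],"rot":[-0.0, -0.0, -0.0]},{"linear":[-31.9, 0.0, 11.0],"rot":[-0.0, -0.0, -0.0]}]
end [ 0.474 -0.39   0.22 ] jaw -85.2
```

>>> apply_moves(
  plan=[
    {"linear": [0, -34, 1], "rot": [0, 0, 0]},
    {"linear": [0, -34, 1], "rot": [0, 0, 0]},
    {"linear": [0, -34, 1], "rot": [0, 0, 0]},
    {"linear": [0, -34, 1], "rot": [0, 0, 0]},
    {"linear": [-32, 0, 11], "rot": [0, 0, 0]},
    {"linear": [-32, 0, 11], "rot": [0, 0, 0]},
    {"linear": [-32, 0, 11], "rot": [0, 0, 0]},
    {"linear": [0, 0, 0], "rot": [0, 0, 0]},
    {"linear": [0, 0, 0], "rot": [0, 0, 0]},
  ],
)

```text
time_s: 44.52
tcp_pos: [0.4746, -0.3897, 0.2192]
ee_rot: [[-0.996, -0.001, 0.084], [-0.084, 0.001, -0.996], [0.001, -1.0, -0.001]]
wrist_force: [-0.9, -0.2, 0.2]
gripper_width: 0.001
```

```bash
python3 -c "
from h import *
s=bot.sense();print(s['time_s'],s['tcp_pos'],s['wrist_force'])
cv2.imwrite('pics/w21.png',eyes.snapshot('wrist'))
rows([(.475,-.392,.12,-85.07)],step=40)"
```

```text
44.525 [ 0.47455667 -0.38973998  0.21923822] [-0.94049265 -0.20050255  0.15311428]
[{"linear":[-0.2, 33.1, 0.8],"rot":[0.0, -0.0, 0.0]},{"linear":[-0.3, 33.1, 0.8],"rot":[0.0, -0.0, 0.0]},{"linear":[-0.2, 33.2, 0.8],"rot":[0.0, -0.0, 0.0]}]
end [ 0.475 -0.392  0.12 ] jaw -85.2
```

View pics/w21.png

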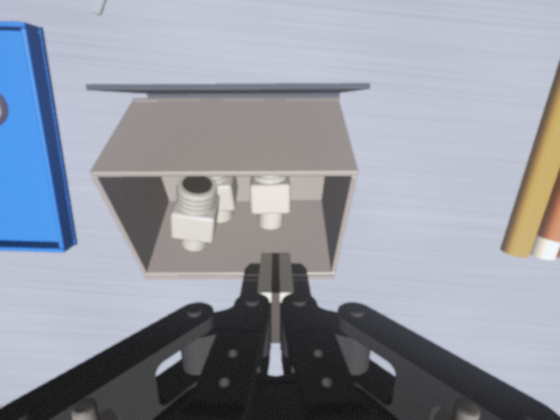

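>>> apply_moves(
  plan=[
    {"linear": [0, 40, 1], "rot": [0, 0, 0]},
    {"linear": [0, 35, 1], "rot": [0, 0, 0]},
    {"linear": [0, 20, 0], "rot": [0, 0, 0]},
    {"linear": [0, 5, 0], "rot": [0, 0, 0]},
    {"linear": [0, 0, 0], "rot": [0, 0, 0]},
    {"linear": [-6, 0, 0], "rot": [0, 0, 0]},
    {"linear": [-5, 0, 0], "rot": [0, 0, 0]},
    {"linear": [0, 0, 0], "rot": [0, 0, 0]},
  ],
)

```text
time_s: 45.58
tcp_pos: [0.4866, -0.3916, 0.1206]
ee_rot: [[-0.996, 0.001, 0.084], [-0.084, -0.001, -0.996], [-0.001, -1.0, 0.001]]
wrist_force: [0.4, -0.2, -0.8]
gripper_width: -0.002
```

>>> apply_moves(
  plan=[
    {"linear": [-4, 0, 0], "rot": [0, 0, 0]},
    {"linear": [-4, 0, 0], "rot": [0, 0, 0]},
    {"linear": [-4, 0, 0], "rot": [0, 0, 0]},
    {"linear": [0, 0, 0], "rot": [0, 0, 0]},
  ],
)

```text
time_s: 46.08
tcp_pos: [0.4971, -0.3903, 0.1193]
ee_rot: [[-0.997, -0.001, 0.083], [-0.083, 0.0, -0.997], [0.001, -1.0, -0.0]]
wrist_force: [-3.1, -0.9, -0.2]
gripper_width: 0.004
```

>>> apply_moves(
  plan=[
    {"linear": [-3, 0, 0], "rot": [0, 0, 0]},
    {"linear": [-3, 0, 0], "rot": [0, 0, 0]},
    {"linear": [-3, 0, 0], "rot": [0, 0, 0]},
    {"linear": [0, 0, 0], "rot": [0, 0, 0]},
  ],
)

```text
time_s: 46.58
tcp_pos: [0.5051, -0.3891, 0.1183]
ee_rot: [[-0.997, -0.003, 0.083], [-0.083, 0.002, -0.997], [0.003, -1.0, -0.002]]
wrist_force: [-5.6, -0.7, -4.0]
gripper_width: 0.0
```

```bash
python3 -c "
from h import *
s=bot.sense();print(s['time_s'],s['tcp_pos'],s['wrist_force'])
cv2.imwrite('pics/s22.png',eyes.snapshot('side')[200:,100:420].repeat(2,0).repeat(2,1))"
```

```text
46.575 [ 0.50510699 -0.3890783   0.11826831] [-5.63289839 -0.74881548 -3.98504326]
```

View pics/s22.png

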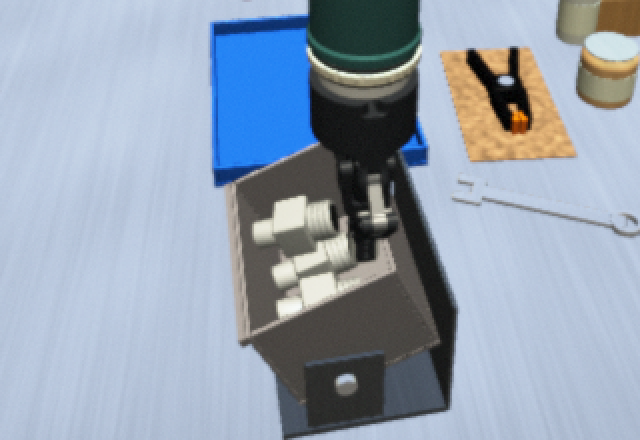

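The bin moves with about 6 N; I push on.

>>> apply_moves(
  plan=[
    {"linear": [-3, 0, 0], "rot": [0, 0, 0]},
    {"linear": [-3, 0, 0], "rot": [0, 0, 0]},
    {"linear": [-3, 0, 0], "rot": [0, 0, 0]},
    {"linear": [-3, 0, 0], "rot": [0, 0, 0]},
    {"linear": [-3, 0, 0], "rot": [0, 0, 0]},
  ],
)

```text
time_s: 47.25
tcp_pos: [0.5189, -0.3874, 0.1176]
ee_rot: [[-0.997, -0.006, 0.083], [-0.083, 0.003, -0.997], [0.005, -1.0, -0.003]]
wrist_force: [-7.8, -1.0, -5.0]
gripper_width: 0.005
```

>>> apply_moves(
  plan=[
    {"linear": [-3, 0, 0], "rot": [0, 0, 0]},
    {"linear": [-3, 0, 0], "rot": [0, 0, 0]},
    {"linear": [0, 0, 0], "rot": [0, 0, 0]},
  ],
)

```text
time_s: 47.62
tcp_pos: [0.5246, -0.3867, 0.1172]
ee_rot: [[-0.997, -0.006, 0.083], [-0.083, 0.003, -0.997], [0.006, -1.0, -0.004]]
wrist_force: [-8.4, 0.3, -5.7]
gripper_width: -0.001
```

```bash
python3 -c "
from h import *
s=bot.sense();print(s['time_s'],s['tcp_pos'],s['wrist_force'])
cv2.imwrite('pics/s23.png',eyes.snapshot('side')[200:,100:420].repeat(2,0).repeat(2,1))"
```

```text
47.625 [ 0.52462278 -0.38667009  0.11721275] [-8.36878702  0.3336959  -5.7429098 ]
```

View pics/s23.png

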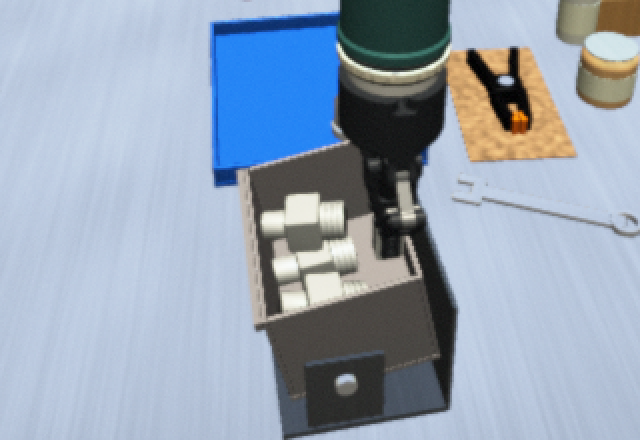

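>>> apply_moves(
  plan=[
    {"linear": [-3, 0, 0], "rot": [0, 0, 0]},
    {"linear": [-3, 0, 0], "rot": [0, 0, 0]},
    {"linear": [-3, 0, 0], "rot": [0, 0, 0]},
    {"linear": [0, 0, 0], "rot": [0, 0, 0]},
  ],
)

```text
time_s: 48.18
tcp_pos: [0.532, -0.3856, 0.116]
ee_rot: [[-0.996, -0.01, 0.083], [-0.083, 0.005, -0.997], [0.009, -1.0, -0.005]]
wrist_force: [-8.7, -1.2, -7.3]
gripper_width: 0.0
```

>>> apply_moves(
  plan=[
    {"linear": [-2, 0, 0], "rot": [0, 0, 0]},
    {"linear": [-2, 0, 0], "rot": [0, 0, 0]},
    {"linear": [0, 0, 0], "rot": [0, 0, 0]},
  ],
)

```text
time_s: 48.55
tcp_pos: [0.5349, -0.3851, 0.1153]
ee_rot: [[-0.996, -0.012, 0.083], [-0.083, 0.005, -0.996], [0.011, -1.0, -0.006]]
wrist_force: [-10.7, -1.1, -9.6]
gripper_width: 0.002
```

>>> apply_moves(
  plan=[
    {"linear": [-2, 0, 0], "rot": [0, 0, 0]},
    {"linear": [-2, 0, 0], "rot": [0, 0, 0]},
    {"linear": [0, 0, 0], "rot": [0, 0, 0]},
  ],
)

```text
time_s: 48.92
tcp_pos: [0.5375, -0.3845, 0.1143]
ee_rot: [[-0.996, -0.015, 0.083], [-0.084, 0.006, -0.996], [0.014, -1.0, -0.007]]
wrist_force: [-12.6, -1.5, -9.3]
gripper_width: -0.001
```

```bash
python3 -c "
from h import *
s=bot.sense();print(s['time_s'],s['tcp_pos'],s['wrist_force'])
cv2.imwrite('pics/s24.png',eyes.snapshot('side')[200:,100:420].repeat(2,0).repeat(2,1))"
```

```text
48.925 [ 0.53751356 -0.3845398   0.11426061] [-12.6180936   -1.49422376  -9.29807368]
```

View pics/s24.png

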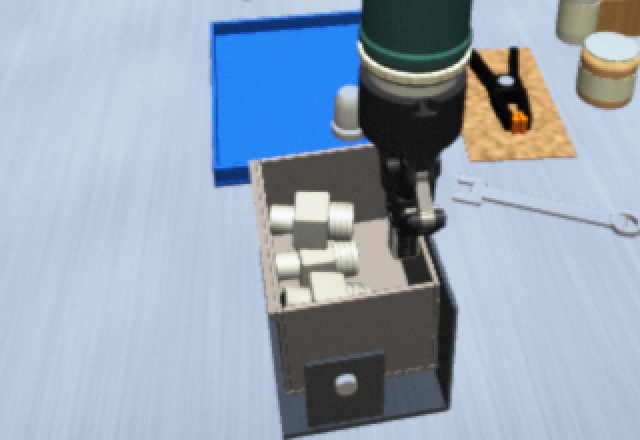

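>>> apply_moves(
  plan=[
    {"linear": [-2, 0, 0], "rot": [0, 0, 0]},
    {"linear": [-2, 0, 0], "rot": [0, 0, 0]},
    {"linear": [0, 0, 0], "rot": [0, 0, 0]},
  ],
)

```text
time_s: 49.35
tcp_pos: [0.5395, -0.3842, 0.1132]
ee_rot: [[-0.996, -0.019, 0.083], [-0.084, 0.007, -0.996], [0.018, -1.0, -0.009]]
wrist_force: [-17.2, -3.2, -10.9]
gripper_width: -0.003
```

>>> apply_moves(
  plan=[
    {"linear": [-2, 0, 0], "rot": [0, 0, 0]},
    {"linear": [-2, 0, 0], "rot": [0, 0, 0]},
    {"linear": [0, 0, 0], "rot": [0, 0, 0]},
  ],
)

```text
time_s: 49.72
tcp_pos: [0.5395, -0.3841, 0.1132]
ee_rot: [[-0.996, -0.027, 0.084], [-0.084, 0.008, -0.996], [0.026, -1.0, -0.01]]
wrist_force: [-28.7, -3.5, -4.6]
gripper_width: 0.001
```

```bash
python3 -c "
from h import *
s=bot.sense();print(s['time_s'],s['tcp_pos'],s['wrist_force'])
cv2.imwrite('pics/s25.png',eyes.snapshot('side')[200:,100:420].repeat(2,0).repeat(2,1))"
```

```text
49.725 [ 0.5395011  -0.38411425  0.11317156] [-28.65937178  -3.46292985  -4.57852779]
```

View pics/s25.png

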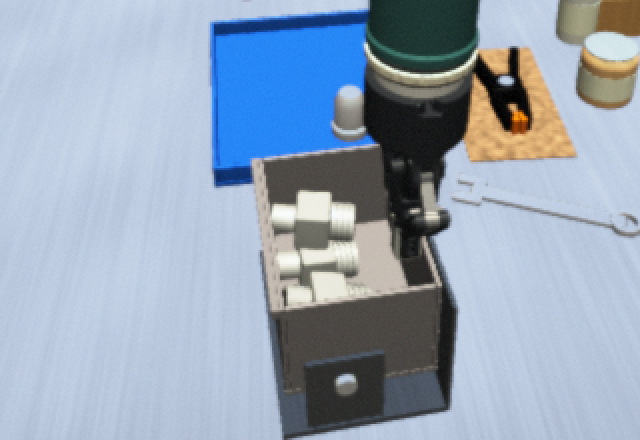

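>>> apply_moves(
  plan=[
    {"linear": [4, 0, 0], "rot": [0, 0, 0]},
    {"linear": [5, 0, 0], "rot": [0, 0, 0]},
    {"linear": [5, 0, 0], "rot": [0, 0, 0]},
    {"linear": [4, 0, 0], "rot": [0, 0, 0]},
    {"linear": [0, 0, 0], "rot": [0, 0, 0]},
    {"linear": [0, -30, 0], "rot": [0, 0, 0]},
    {"linear": [0, -45, 0], "rot": [0, 0, 0]},
    {"linear": [0, -45, 0], "rot": [0, 0, 0]},
    {"linear": [0, 0, 0], "rot": [0, 0, 0]},
  ],
)

```text
time_s: 50.9
tcp_pos: [0.5378, -0.3893, 0.2468]
ee_rot: [[-0.996, 0.01, 0.084], [-0.084, -0.007, -0.996], [-0.009, -1.0, 0.008]]
wrist_force: [0.4, -0.5, 0.8]
gripper_width: 0.004
```

```bash
python3 -c "
from h import *
s=bot.sense();print(s['time_s'],s['tcp_pos'],s['wrist_force'])
rows([(.42,-.05,.24,-85)],step=45)"
```

```text
50.9 [ 0.53782217 -0.38927889  0.24680927] [ 0.39596526 -0.45448001  0.77352522]
[{"linear":[11.1, 0.4, -43.5],"rot":[-0.1, -0.0, -0.1]},{"linear":[11.1, 0.5, -43.5],"rot":[-0.1, -0.0, -0.1]},{"linear":[11.1, 0.6, -43.5],"rot":[-0.1, -0.0, -0.1]},{"linear":[11.1, 0.7, -43.5],"rot":[-0.1, -0.0, -0.1]},{"linear":[11.2, 0.8, -43.5],"rot":[-0.1, -0.0, -0.1]},{"linear":[11.1, 0.9, -43.5],"rot":[-0.1, -0.0, -0.1]},{"linear":[11.2, 0.9, -43.5],"rot":[-0.1, -0.0, -0.1]},{"linear":[11.1, 1.1, -43.5],"rot":[-0.1, -0.0, -0.1]}]
end [ 0.42 -0.05  0.24] jaw -85.2
```

>>> apply_moves(
  plan=[
    {"linear": [11, 0, -43.5], "rot": [0, 0, 0]},
    {"linear": [11, 0, -43.5], "rot": [0, 0, 0]},
    {"linear": [11, 0, -43.5], "rot": [0, 0, 0]},
    {"linear": [11, 0, -43.5], "rot": [0, 0, 0]},
    {"linear": [11, 0, -43.5], "rot": [0, 0, 0]},
    {"linear": [11, 0, -43.5], "rot": [0, 0, 0]},
    {"linear": [11, 0, -43.5], "rot": [0, 0, 0]},
    {"linear": [11, 0, -43.5], "rot": [0, 0, 0]},
    {"linear": [0, 0, -50], "rot": [0, 0, 0]},
    {"linear": [0, 0, -50], "rot": [0, 0, 0]},
    {"linear": [0, 0, -40], "rot": [0, 0, 0]},
    {"linear": [0, 0, 0], "rot": [0, 0, 0]},
  ],
)

```text
time_s: 52.4
tcp_pos: [0.4056, 0.0941, 0.2394]
ee_rot: [[-0.996, -0.0, 0.088], [-0.088, 0.001, -0.996], [0.0, -1.0, -0.001]]
wrist_force: [0.9, -0.6, 0.7]
gripper_width: -0.003
```

```bash
python3 -c "
from h import *
s=bot.sense();print(s['time_s'],s['tcp_pos'],s['wrist_force'])
t=eyes.snapshot('top');s=eyes.snapshot('side')
it=eyes.camera_info('top');js=eyes.camera_info('side')
p=np.load('bin.npy');x=p[4]
a=cv2.resize(t[170:290,360:520],None,fx=4,fy=4,interpolation=2)
b=cv2.resize(s[255:420,195:345],None,fx=3.6,fy=3.6,interpolation=2)
for tilt,col in((0,(0,255,0)),(.05,(0,0,255))):
    q=np.r_[p[:3],tilt];P=binpt(q,[(x+.06,.085,.13),(x+.06,-.085,.13),(x-.06,-.085,.13),(x-.06,.085,.13)])
    for im,i,sc,o in((a,it,4,(360,170)),(b,js,3.6,(195,255))):
        uv=(proj(i,P)-o+.5)*sc-.5
        cv2.polylines(im,[uv.astype(int).reshape(-1,1,2)],True,col,1)
cv2.imwrite('pics/t26.png',t);cv2.imwrite('pics/s26.png',s);cv2.imwrite('pics/a26.png',a);cv2.imwrite('pics/b26.png',b)"
```

```text
52.4 [0.40559039 0.09407395 0.23943823] [ 0.9094057  -0.59190729  0.65949659]
```

View pics/t26.png

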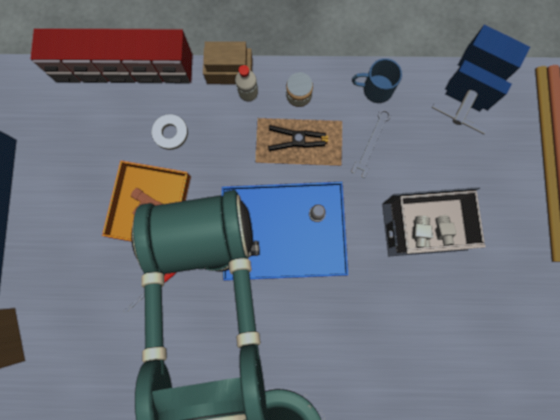

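View pics/a26.png

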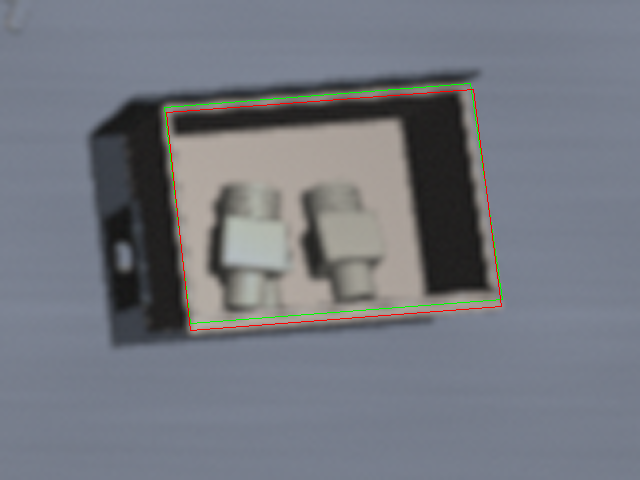

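View pics/b26.png

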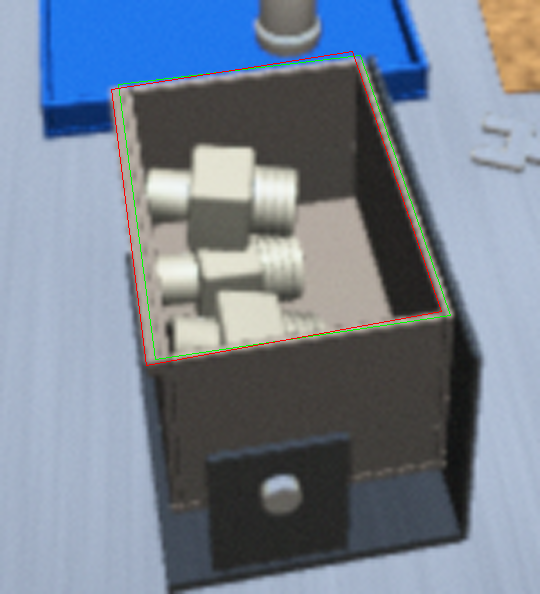

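View pics/s26.png

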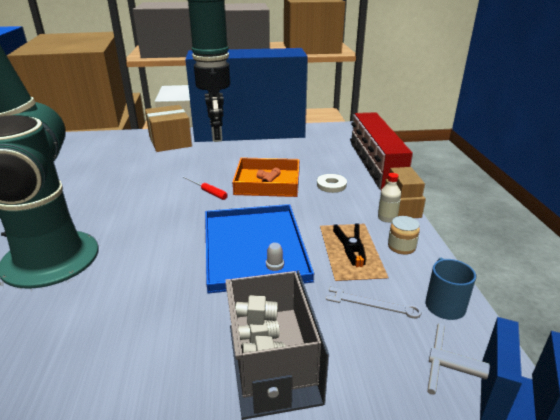

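```bash
python3 -c "
import cv2
t=cv2.imread('pics/t26.png');s=cv2.imread('pics/s26.png')
cv2.imwrite('pics/z1.png',cv2.resize(t[182:262,380:490],None,fx=7,fy=7,interpolation=cv2.INTER_CUBIC))
cv2.imwrite('pics/z2.png',cv2.resize(s[262:362,215:335],None,fx=6,fy=6,interpolation=cv2.INTER_CUBIC))
cv2.imwrite('pics/z3.png',cv2.resize(s[340:420,215:335],None,fx=6,fy=6,interpolation=cv2.INTER_CUBIC))"
```

```text
(no output)
```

View pics/z1.png

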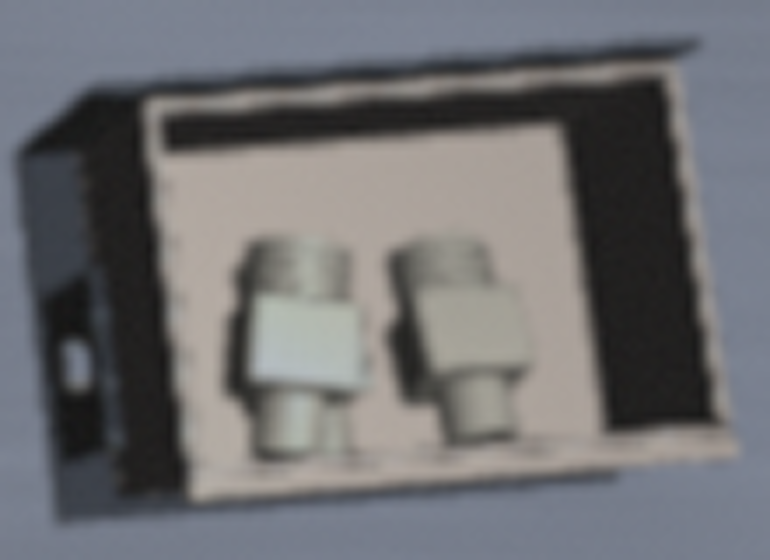

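View pics/z2.png

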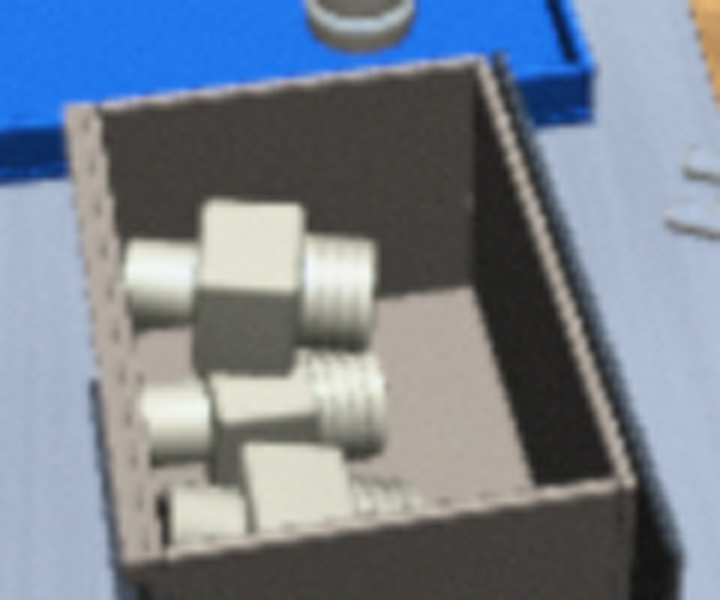

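View pics/z3.png

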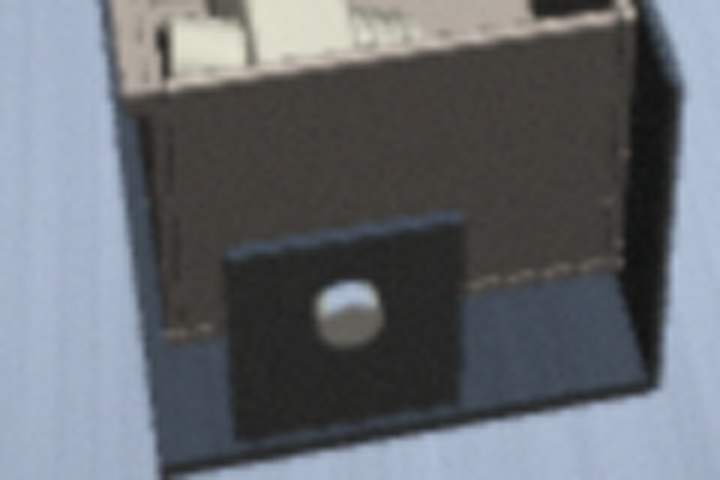

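```bash
python3 -c "
from h import *
p=np.load('bin.npy');j=eyes.camera_info('side')
a,b=np.cos(p[2]),np.sin(p[2]);Rb=np.array([[a,-b,0],[b,a,0],[0,0,1]])
def onplane(uv,y):
    f,cx,cy=K(j);uv=np.array(uv,float)
    d=np.c_[(uv[:,0]-cx)/f,(uv[:,1]-cy)/f,np.ones(len(uv))]@j['pose'][:3,:3].T@Rb
    o=Rb.T@(j['pose'][:3,3]-[p[0],p[1],0])
    return o+d*((y-o[1])/d[:,1])[:,None]
f=lambda L,s,o:(np.array(L,float)+.5)/s-.5+np.array(o)
P=onplane(f([(166,340),(622,268),(632,15),(155,92)],6,(215,340)),-.085)
print('near side: bottom front, bottom back, top back, top front');print(P[:,[0,2]].round(4))
print('tilt bottom',np.arctan2(P[1,2]-P[0,2],P[1,0]-P[0,0]),'top',np.arctan2(P[2,2]-P[3,2],P[2,0]-P[3,0]),'back',-np.arctan2(P[2,0]-P[1,0],P[2,2]-P[1,2]))
Q=onplane(f([(163,472),(657,388),(228,252),(460,215),(232,440),(460,402)],6,(215,340)),-.098)
print('base/cheek');print(Q[:,[0,2]].round(4))
"

```

```text
near side: bottom front, bottom back, top back, top front
[[-0.0634  0.0368]
 [ 0.0568  0.0354]
 [ 0.0549  0.1303]
 [-0.0619  0.1284]]
tilt bottom -0.011569088954486766 top 0.016212408792076152 back 0.01929881296351383
base/cheek
[[-0.0672  0.0022]
 [ 0.0644  0.0015]
 [-0.0477  0.0837]
 [ 0.0099  0.0836]
 [-0.049   0.0105]
 [ 0.0108  0.0099]]
```

```bash
python3 -c "
from h import *
rows([(.515,-.387,.24,-85.2),(.515,-.387,.118,-85.2)],step=45)"
```

```text
[{"linear":[-6.2, -0.0, 44.2],"rot":[-0.0, 0.0, 0.0]},{"linear":[-6.2, -0.0, 44.2],"rot":[-0.0, 0.0, 0.0]},{"linear":[-6.2, -0.0, 44.2],"rot":[-0.0, 0.0, 0.0]},{"linear":[-6.2, -0.0, 44.2],"rot":[-0.0, 0.0, 0.0]},{"linear":[-6.2, -0.0, 44.2],"rot":[-0.0, 0.0, 0.0]},{"linear":[-6.1, -0.1, 44.2],"rot":[-0.0, 0.0, 0.0]},{"linear":[-6.2, -0.0, 44.2],"rot":[-0.0, 0.0, 0.0]},{"linear":[-6.1, -0.1, 44.3],"rot":[-0.0, 0.0, 0.0]},{"linear":[-6.2, -0.0, 44.2],"rot":[-0.0, 0.0, 0.0]},{"linear":[-6.1, -0.1, 44.3],"rot":[-0.0, 0.0, 0.0]},{"linear":[-6.2, -0.0, 44.2],"rot":[-0.0, 0.0, 0.0]},{"linear":[-0.0, 40.7, -0.0],"rot":[-0.0, 0.0, 0.0]}]
[{"linear":[-0.0, 40.6, -0.0],"rot":[-0.0, 0.0, 0.0]},{"linear":[-0.0, 40.7, -0.1],"rot":[-0.0, 0.0, 0.0]}]
end [ 0.515 -0.387  0.118] jaw -85.1
```

>>> apply_moves(
  plan=[
    {"linear": [-6, 0, 44], "rot": [0, 0, 0]},
    {"linear": [-6, 0, 44], "rot": [0, 0, 0]},
    {"linear": [-6, 0, 44], "rot": [0, 0, 0]},
    {"linear": [-6, 0, 44], "rot": [0, 0, 0]},
    {"linear": [-6, 0, 44], "rot": [0, 0, 0]},
    {"linear": [-6, 0, 44], "rot": [0, 0, 0]},
    {"linear": [-6, 0, 44], "rot": [0, 0, 0]},
    {"linear": [-6, 0, 44], "rot": [0, 0, 0]},
    {"linear": [-6, 0, 44], "rot": [0, 0, 0]},
    {"linear": [-6, 0, 45], "rot": [0, 0, 0]},
    {"linear": [-6, 0, 45], "rot": [0, 0, 0]},
    {"linear": [0, 0, 0], "rot": [0, 0, 0]},
  ],
)

```text
time_s: 54.0
tcp_pos: [0.5111, -0.3916, 0.2388]
ee_rot: [[-0.997, -0.001, 0.078], [-0.078, -0.001, -0.997], [0.001, -1.0, 0.0]]
wrist_force: [0.2, 0.7, -1.0]
gripper_width: -0.0
```

>>> apply_moves(
  plan=[
    {"linear": [0, 40, 0], "rot": [0, 0, 0]},
    {"linear": [0, 40, 0], "rot": [0, 0, 0]},
    {"linear": [0, 25, 0], "rot": [0, 0, 0]},
    {"linear": [0, 14, 0], "rot": [0, 0, 0]},
    {"linear": [0, 0, 0], "rot": [0, 0, 0]},
    {"linear": [0, 0, 0], "rot": [0, 0, 0]},
  ],
)

```text
time_s: 54.75
tcp_pos: [0.5129, -0.3878, 0.1223]
ee_rot: [[-0.997, 0.002, 0.083], [-0.083, -0.001, -0.997], [-0.002, -1.0, 0.002]]
wrist_force: [-0.1, -0.3, 0.4]
gripper_width: -0.001
```

>>> apply_moves(
  plan=[
    {"linear": [-5, 0, 0], "rot": [0, 0, 0]},
    {"linear": [-5, 0, 0], "rot": [0, 0, 0]},
    {"linear": [-4, 0, 0], "rot": [0, 0, 0]},
    {"linear": [-3, 0, 0], "rot": [0, 0, 0]},
    {"linear": [0, 0, 0], "rot": [0, 0, 0]},
  ],
)

```text
time_s: 55.38
tcp_pos: [0.5295, -0.3856, 0.1207]
ee_rot: [[-0.996, -0.0, 0.084], [-0.084, 0.0, -0.996], [0.0, -1.0, -0.0]]
wrist_force: [0.3, 0.1, -0.0]
gripper_width: 0.0
```

>>> apply_moves(
  plan=[
    {"linear": [-3, 0, 0], "rot": [0, 0, 0]},
    {"linear": [-3, 0, 0], "rot": [0, 0, 0]},
    {"linear": [-3, 0, 0], "rot": [0, 0, 0]},
    {"linear": [0, 0, 0], "rot": [0, 0, 0]},
  ],
)

```text
time_s: 55.88
tcp_pos: [0.5385, -0.385, 0.1208]
ee_rot: [[-0.997, 0.0, 0.083], [-0.083, -0.0, -0.997], [-0.0, -1.0, 0.0]]
wrist_force: [0.0, 0.2, 0.3]
gripper_width: -0.004
```

>>> apply_moves(
  plan=[
    {"linear": [-2, 1.5, 0], "rot": [0, 0, 0]},
    {"linear": [-2, 1.5, 0], "rot": [0, 0, 0]},
    {"linear": [0, 0, 0], "rot": [0, 0, 0]},
  ],
)

```text
time_s: 56.25
tcp_pos: [0.5396, -0.3849, 0.1179]
ee_rot: [[-0.996, -0.005, 0.084], [-0.084, 0.0, -0.997], [0.005, -1.0, -0.001]]
wrist_force: [-8.4, -0.1, 5.8]
gripper_width: -0.0
```

>>> apply_moves(
  plan=[
    {"linear": [-2, 1.5, 0], "rot": [0, 0, 0]},
    {"linear": [-2, 1.5, 0], "rot": [0, 0, 0]},
    {"linear": [-1, 1, 0], "rot": [0, 0, 0]},
    {"linear": [0, 0, 0], "rot": [0, 0, 0]},
  ],
)

```text
time_s: 56.75
tcp_pos: [0.5398, -0.3853, 0.115]
ee_rot: [[-0.996, -0.014, 0.084], [-0.084, 0.001, -0.996], [0.014, -1.0, -0.002]]
wrist_force: [-24.0, -1.5, 17.6]
gripper_width: 0.003
```

>>> apply_moves(
  plan=[
    {"linear": [5, 0, 0], "rot": [0, 0, 0]},
    {"linear": [6, 0, 0], "rot": [0, 0, 0]},
    {"linear": [8, 0, 0], "rot": [0, 0, 0]},
    {"linear": [6, 0, 0], "rot": [0, 0, 0]},
    {"linear": [0, 0, 0], "rot": [0, 0, 0]},
    {"linear": [0, -30, 0], "rot": [0, 0, 0]},
    {"linear": [0, -45, 0], "rot": [0, 0, 0]},
    {"linear": [0, -45, 0], "rot": [0, 0, 0]},
    {"linear": [0, 0, 0], "rot": [0, 0, 0]},
  ],
)

```text
time_s: 57.88
tcp_pos: [0.5252, -0.3882, 0.2399]
ee_rot: [[-0.996, 0.008, 0.083], [-0.084, -0.006, -0.996], [-0.008, -1.0, 0.007]]
wrist_force: [1.0, -0.1, -0.3]
gripper_width: -0.002
```

>>> apply_moves(
  plan=[
    {"linear": [10, 0, -43.5], "rot": [0, 0, 0]},
    {"linear": [10, 0, -43.5], "rot": [0, 0, 0]},
    {"linear": [10, 0, -43.5], "rot": [0, 0, 0]},
    {"linear": [10, 0, -43.5], "rot": [0, 0, 0]},
    {"linear": [10, 0, -43.5], "rot": [0, 0, 0]},
    {"linear": [10, 0, -43.5], "rot": [0, 0, 0]},
    {"linear": [0, 0, 0], "rot": [0, 0, 0]},
    {"linear": [0, 0, 0], "rot": [0, 0, 0]},
  ],
)

```text
time_s: 58.88
tcp_pos: [0.4409, -0.1313, 0.2334]
ee_rot: [[-0.996, -0.0, 0.084], [-0.084, -0.0, -0.996], [0.0, -1.0, 0.0]]
wrist_force: [0.9, 0.2, -0.0]
gripper_width: -0.004
```

```bash
python3 -c "
from h import *
s=bot.sense();print(s['time_s'],s['tcp_pos'],s['wrist_force'])
t=eyes.snapshot('top');s=eyes.snapshot('side')
o=cv2.imread('pics/s26.png');print('side bin diff',np.abs(s[262:418,215:335].astype(int)-o[262:418,215:335]).mean())
cv2.imwrite('pics/t27.png',t);cv2.imwrite('pics/s27.png',s)"
```

```text
58.875 [ 0.44089453 -0.13128252  0.23336996] [ 0.948802    0.17640882 -0.02182415]
side bin diff 1.7050035612535612
```

View pics/t27.png

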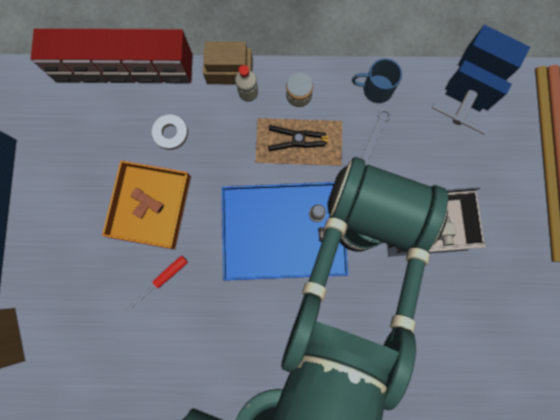

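View pics/s27.png

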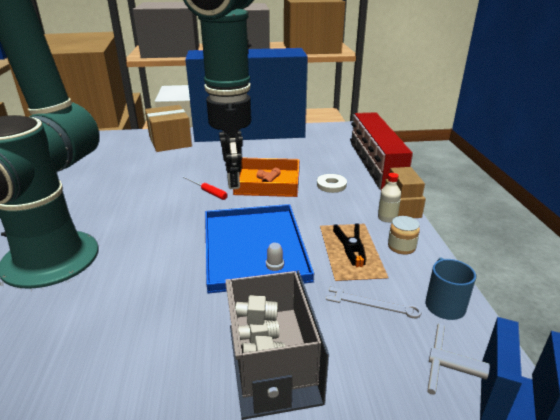

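```bash
python3 -c "
from cell import bot
print(bot.job_done(), bot.sense()['time_s'])"
```

```text
the job is handed in; nothing more can be done
the job is handed in; nothing more can be done
```

I finished the whole job in the order asked and handed it in at about 59 s. One push on the bin pressed harder than I meant (see below).

**What I did**
- I took the spring clamp out of the orange tray and laid it on the cork mat.
- I put the three zinc reducers into the tilting bin while it was tipped forward.
- I put the one copper tee into the orange tray. Only four fittings were there; the second tee was absent.
- I then pushed the bin fully home.

**Last checks**
- **Fittings and clamp:** the last pictures show the clamp fully on the mat, the tee in the orange tray, all three reducers inside the upright bin and the end cap alone in the blue tray.
- **Bystanders:** the tape, the wrench and the screwdriver look unmoved. The arm covered part of the wrench in the last top picture, but the side picture shows it whole.
- **Bin:** the side picture gave a tilt between about -0.01 and +0.02 rad, which is within my measuring error. A second push of about 24 N met a hard stop at the same place, and the picture of the bin did not change.

**What went wrong**
- My first push, with closed fingers on the bin's front rim, jammed by friction. It reached a wrist force of about 85 N before I backed off.
- That is under the 120 N wrist limit, and as far as the picture shows the fingers carried it, not the gripper's body. The bin did not move.
- I then pushed from inside on the back wall, which moved it with roughly 6 to 17 N.

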